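# Close a pin badge on the badge press

## Robot

A 6-joint arm with a two-finger parallel gripper is mounted at the origin on the work surface. World frame = base frame: x ahead of the robot, y to its left, z up, the work surface at z = 0. Lengths are in mm, angles in rad, forces in N, time in s.
With the tool pointing down it reaches from about 400 to 925 mm from the base axis. Payload 12.5 kg.
Tool frame: the origin (TCP) lies midway between the tips of the shut fingers; the grasp point (between the pads) lies 19 mm behind it; y points along the fingers, x is the direction in which the jaws open and shut, and the axes are right-handed (so a half turn about y gives the same grasp; the last joint's range is limited). The gripper opens to 95 mm and grips with 3 to 60 N. Pads are 20 mm wide; open, the fingers measure 119 mm over their backs; the gripper's body (75 mm by 180 mm) begins 59 mm behind the grasp point.
Start: joints at [1.008, 0.491, 1.559, -0, 1.092, -0.106], TCP at [275.661, 560.944, 214.661] pointing down, gripper open.
Joint ranges: [-3.1, 3.1], [-0.84, 2.19], [0.05, 2.79], [-1.13, 4.28], [0.06, 2.93], [-2.69, 2.69]. Speed limits (rad/s): [2.22, 2.22, 2.79, 3.14, 3.14, 3.14].

## Interface

Orientations are given as [roll, pitch, yaw] about the fixed x, y, z axes, in that order (R = Rz(yaw) Ry(pitch) Rx(roll)).
In Python, from cell import env, vision, job gives the robot as it stands.
- The arm moves only by the shell command python3 -m crank 'ROWS' [OPENING]. ROWS is JSON, a list of rows, each a list of 6 numbers: the shift along the tool's x, y, z in mm, then the turn, a rotation vector about the tool's x, y, z in degrees. In form: [[x, y, z, rx, ry, rz], ...]. A call has 1 to 5 rows; each row is the pose to reach, as a shift and turn from the pose measured when the call began, along the tool's axes at that moment; what a row does not reach only later rows make up. A row lasts 1/10 s, in which the tool goes at most 50 mm and 8.59 degrees, less where a joint would pass 70% of its speed; a pose out of reach is approached as far as the arm can. A call with a gripper value outside its range is refused whole. OPENING is the opening, from 0 (shut) to 1 (fully open), set as the call begins (- or left out, the last holds). The fingers move at their own pace and stop on an object; the grip force is fixed at half the most. Time passes only in rows, so rows that repeat a pose let the fingers close. It gives the time, the measured TCP pose, the force and the opening at its end, in the units of the state.
- env.state(): the state, without advancing time (a new reading comes with each control period).
- vision.read_camera(name): name is "scene" or "side" or "wrist"; returns (picture, depth): 384x512x3 uint8, blue, green, red; 384x512 float32, mm along the optical axis (not along the pixel's ray), 0 where there is no reading.
- vision.calibration(name): a dict with "vertical_fov" (degrees; the focal length in pixels is half the picture's height over the tangent of half this angle, whatever the lens; pixels are square), "cx", "cy" (the principal point, pixels), "pose" (4x4, takes a point from camera to world coordinates). Camera axes: x right, y down, z forward; pixel columns grow to the right and rows downward; lengths in mm; the calibration is good to about 2 mm. A picture is of the moment at which its call begins: read the wrist's pose just before it. calibration takes no time and is no camera call; for the wrist camera it gives the pose at the moment of the call.
- job.job_done(): hands the job in, once; it reports no verdict.
The state is a dict: "t": time; "joints": joint angles; "qvel": joint speeds; "tau": joint torques, N m; "eef_pos": TCP position; "tcp_rot": TCP orientation; "ft_force": force on the tool from outside, world axes, zero at the start; "moment": the same for the moment, N m; "opening": opening from 0.0 (shut) to 1.0 (fully open).
Only numpy, scipy, OpenCV 4.12 (cv2) and the standard library are available. Lean on these libraries where they do the work, as an engineer would, in place of code of your own. Each camera call takes 0.05 s, during which the arm holds its last target.

## Task

Close a pin badge: its shell and picture are already up in the top die of the badge press. Lay the loose badge back that fits, the middle-sized of the three, flat in the empty lower die that stands out at the side of the press, push the die slide fully home so that this die sits under the top die, then pull the sprung handle towards you until its shank lies on the white line of the cheek plates. Keep it there: the program finishes while still holding the handle on the line, and the other things on the table stay where they are.

Things in the scene. Friction and masses are not known exactly. Their poses are not given: they have to be found in the camera images.
- back_mid_center (a point): Centre (half-way up) of the badge back to use: loose flat steel disc, 54 mm diameter, 6 mm thick, 20 g, lying on the table, pin side up; z axis up, its yaw does not matter.
- back_small: Badge back of the wrong size, leave it: loose disc, 33 mm diameter, 6 mm thick; origin at the centre of its underside.
- back_large: Badge back of the wrong size, leave it: loose disc, 75 mm diameter, 6 mm thick; origin at the centre of its underside.
- press: Badge press, fixed. Origin on the table under the top die's axis; x points from the operator to its column, y along the die slide, z up. Base 165 x 200 mm; head 50 mm wide, underside at 114 mm; on it two round cheek plates (58 mm radius, 44 mm over both) about the handle's pivot, which lies along y, 172 mm above the origin. Nothing stands above it but the handle.
- die_seat (a point): Centre of the recess floor of the empty lower die (rides on the slide, 32 mm above the table; axes as the press). Round die 74 mm across; the recess is 62 mm in diameter and 3.5 mm deep, so that a seated 54 mm back stands 2.5 mm above the rim. With the slide out it stands up to 115 mm to the press's +y side of the top die's axis. Open above.
- die_slide (a joint): Travel of the die slide in m: 0 = out (lower die at the press's +y side), 0.115 = fully home against its stop with the lower die under the top die; it grows as the slide is pushed along the press's -y direction. It stays where it is left; pushing it takes about 2 to 5 N. It starts between 0 and 0.015.
- slide_knob (a point): Middle of the head of the black knob on the slide's +y end: head 22 mm in diameter, from 37 to 55 mm above the table (this point at 44 mm), 85 mm to the +y side of the die seat, moves with the slide. With the slide home it stands 85 mm to the press's +y side of the top die's axis.
- top_die: Top die on the ram: disc 68 mm in diameter, 18 mm thick, origin at the centre of its underside, 60 mm above the table at rest. It comes down 30 mm per rad of handle, meets a seated back (top 38 mm above the table) at about 0.73 rad, and then gives on a spring (2500 N/m).
- handle (a joint): Handle angle in rad: 0 = up at rest (shank 75 degrees above level, leaning towards the operator, the press's -x), grows as it is pulled towards the operator and down, end stop 1.08. The shank lies on the white line at 0.87 (25 degrees above level). A spring pulls it back to 0: 4 to 6 N at the grip to start, about 11 to 14 N at the line.
- grip (a point): Middle of the gripping length of the handle's round rubber grip (27 mm diameter, 90 mm long, its free end 32 mm beyond this point, 351 mm above the table at rest: pass well clear of it); 150 mm from the pivot, moves with the handle on a circle in the press's x-z plane.
- line (a point): Where the point grip is when the handle lies on the white line; fixed on the press. The line itself is a white stripe, 5 mm wide, across the rim of both cheek plates, 32 to 62 mm from the pivot on the operator's side, 25 degrees above level.
- can: Drinks can, 66 mm diameter, 122 mm tall, bystander; origin at the centre of its underside.
- ink_tin: Round ink tin, 88 mm diameter, 52 mm tall, bystander; origin at the centre of its underside.
- ink_tube: Ink tube lying flat, about 125 mm long, 24 mm thick, bystander; origin on its underside.
- brayer: Ink roller (90 mm roller, 38 mm diameter, red handle) lying on the glass ink slab, bystander; origin under the roller's middle.
Not all that is in view belongs to the job. What is shaped like the part that bears back_mid_center but black or orange is not meant.

How it is judged (in metres and radians):
On the way, in this order (a step that is already met when the one before it is completed fails the run):
1. the middle-sized back lies flat in the empty lower die, let go, with the slide still out (horizontal distance between back_mid_center and die_seat below 0.0055 m and z of back_mid_center in the frame of die_seat below 0.0045 m and angle between back_mid_center's own z axis and vertical below 0.06 rad and contact force between the fingers and back_mid below 0.05 N and value of joint die_slide below 0.05 m), for 0.2 s.
2. the slide is fully home with the back in its die and the handle still up (value of joint die_slide above 0.112 m and horizontal distance between back_mid_center and die_seat below 0.0055 m and value of joint handle below 0.3 rad), for 0.2 s.
3. the handle is pulled to the white line and kept there, the top die pressing on the back (value of joint handle between 0.81 and 0.93 rad and contact force between top_die and back_mid above 3 N), for 0.5 s.
At the end, for the whole second after the job is handed in: The fingers hold the handle on the white line (0.87 rad, within 0.06 rad either way); the slide is home (within 3 mm of its stop); the middle-sized back lies flat in the lower die (within 5.5 mm of its centre) and the top die presses on it with more than 3 N (all of step 3 and contact force between the fingers and handle above 2 N and value of joint die_slide above 0.112 m and horizontal distance between back_mid_center and die_seat below 0.0055 m and z of back_mid_center in the frame of die_seat below 0.0045 m and angle between back_mid_center's own z axis and vertical below 0.06 rad); the arm keeps its last pose, push and grip.
It fails at once if another thing on the table is shifted by more than 25 mm (distance of any of back_small, back_large, can, ink_tin, ink_tube, brayer from where it was at the start of the episode above 0.025 m).
It also fails if it takes over 72 s, if anything falls off the work surface, if the arm or the gripper's body presses on something with over 40 N, if the wrist force passes 120 N, or if a joint passes its speed limit or range.

## Working session

There is one attempt and no reset: what is moved stays moved. The work goes in short steps, Python scripts to look and compute and a shell command to move; the robot and the scene stay as the last step left them, time stands still between calls to the robot, and variables do not carry over. Pictures are saved under pics/ and viewed, and the job is handed in when it is done.

```bash
ls; mkdir -p pics; python3 - <<'E'
from cell import env, vision, job
import cv2,json
print(env.state())
for n in ("scene","side","wrist"):
    c=vision.calibration(n); p,d=vision.read_camera(n)
    print(n,c); cv2.imwrite(f"pics/{n}0.png",p)
E
```

```text
pics
{'t': 0.0, 'joints': array([ 1.00839805e+00,  4.91587050e-01,  1.55943622e+00, -1.26274722e-06,
        1.09169547e+00, -1.05581324e-01]), 'qvel': array([-0.00080514, -0.000871  ,  0.00111174,  0.00045619, -0.00025191,
       -0.0013845 ]), 'tau': array([ 2.19750822e-03, -6.12652659e+01, -2.58177084e+01,  6.93114591e-02,
        4.82737343e-02, -1.89269936e-04]), 'eef_pos': array([275.52651922, 560.72760167, 214.04922408]), 'tcp_rot': array([-1.57067877e+00,  1.11993600e-03,  1.11398003e+00]), 'ft_force': array([0.02479278, 0.90574002, 0.34400688]), 'moment': array([ 0.01271059, -0.00376242, -0.03275703]), 'opening': 1.0002297616686098}
scene {'vertical_fov': 56.826868366474336, 'cx': 255.97961606307464, 'cy': 192.58261959087784, 'pose': array([[-5.96859926e-01,  6.63361837e-01, -4.51341668e-01,
         9.33422705e+02],
       [ 8.02326700e-01,  4.97305501e-01, -3.30089541e-01,
         3.69909520e+02],
       [ 5.48589066e-03, -5.59140690e-01, -8.29054639e-01,
         9.78780999e+02],
       [ 0.00000000e+00,  0.00000000e+00,  0.00000000e+00,
         1.00000000e+00]])}
side 
[... 179 characters left out ...]
],
       [-7.20451296e-01, -3.81564524e-01,  5.79101410e-01,
        -6.02441497e+02],
       [-2.13115240e-02, -8.22459528e-01, -5.68424264e-01,
         8.50916851e+02],
       [ 0.00000000e+00,  0.00000000e+00,  0.00000000e+00,
         1.00000000e+00]])}
wrist {'vertical_fov': 70.465786517763, 'cx': 259.1499509564358, 'cy': 196.51501671642038, 'pose': array([[ 4.42063349e-01,  8.56824943e-01,  2.65388417e-01,
         2.00626982e+02],
       [ 8.96983464e-01, -4.22003364e-01, -1.31657990e-01,
         5.98400149e+02],
       [-8.13045175e-04,  2.96250193e-01, -9.55110026e-01,
         3.85896862e+02],
       [ 0.00000000e+00,  0.00000000e+00,  0.00000000e+00,
         1.00000000e+00]])}
```

View pics/scene0.png

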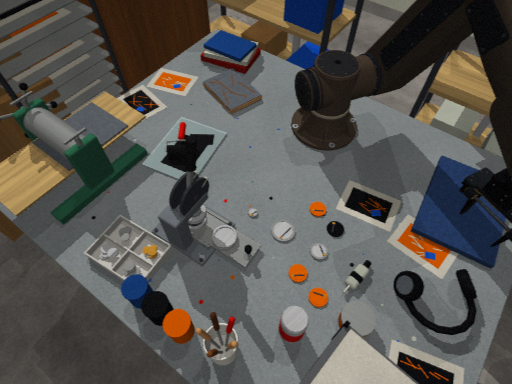

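View pics/side0.png

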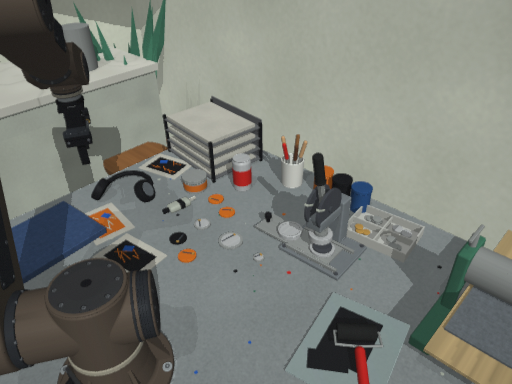

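View pics/wrist0.png

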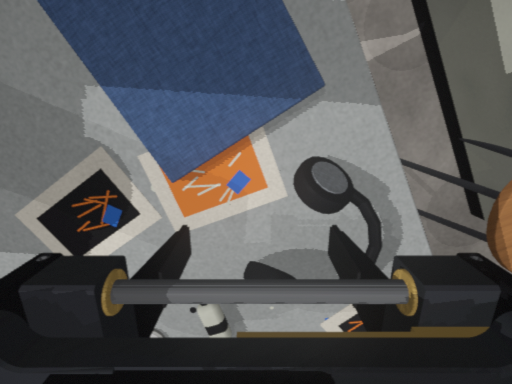

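Candidates in the scene view, all discs lying on the table:
- Pale discs at (253,212), (284,231) and (319,252).
- Orange discs at (318,209), (298,273) and (318,297), and a black one at (336,229). The task rules these out.

The middle-sized pale disc looks like (319,252). I'll measure the diameters and take one close crop to check.

```bash
cat > h.py <<'E'
import numpy as np, cv2
from cell import env, vision, job
def K(c): 
    f=192/np.tan(np.radians(c['vertical_fov']/2)); return f,c['cx'],c['cy']
def ray(c,u,v):
    f,cx,cy=K(c); d=np.array([(u-cx)/f,(v-cy)/f,1.]); T=c['pose']; return T[:3,3],T[:3,:3]@d
def plane(c,u,v,z):
    o,d=ray(c,u,v); return o+d*(z-o[2])/d[2]
def proj(c,P):
    f,cx,cy=K(c); T=c['pose']; p=T[:3,:3].T@(np.asarray(P,float)-T[:3,3]); return np.array([cx+f*p[0]/p[2],cy+f*p[1]/p[2]])
def cloud(c,d):
    f,cx,cy=K(c); v,u=np.mgrid[0:384,0:512]; P=np.stack([(u-cx)/f*d,(v-cy)/f*d,d],-1); T=c['pose']; return P@T[:3,:3].T+T[:3,3]
def tri(c1,p1,c2,p2):
    o1,d1=ray(c1,*p1);o2,d2=ray(c2,*p2);d1=d1/np.linalg.norm(d1);d2=d2/np.linalg.norm(d2)
    s=np.linalg.lstsq(np.stack([d1,-d2],1),o2-o1,rcond=None)[0]; a=o1+s[0]*d1;b=o2+s[1]*d2
    return (a+b)/2,np.linalg.norm(a-b)
E
python3 - <<'E'
from h import *
for n,seeds in (("scene",[(253,212),(284,231),(319,252),(224,238)]),("side",[(258,257),(231,240),(202,224),(290,231)])):
    c=vision.calibration(n); p,d=vision.read_camera(n); np.save(f"pics/{n}_d.npy",d)
    hsv=cv2.cvtColor(p,cv2.COLOR_BGR2HSV)
    C=cloud(c,d)
    for s in seeds:
        m=((hsv[...,1]<40)&(hsv[...,2]>hsv[s[1]-1:s[1]+2,s[0]-1:s[0]+2,2].max()*0.0+185)).astype(np.uint8)
        k,l,st,ce=cv2.connectedComponentsWithStats(m)
        i=l[s[1],s[0]]; 
        if i==0:
            w=l[s[1]-5:s[1]+6,s[0]-5:s[0]+6]; w=w[w>0]; i=np.bincount(w).argmax() if len(w) else 0
        if i==0: print(n,s,'none',hsv[s[1],s[0]]);continue
        cs=max(cv2.findContours((l==i).astype(np.uint8),cv2.RETR_EXTERNAL,cv2.CHAIN_APPROX_NONE)[0],key=len)
        e=cv2.fitEllipse(cs)
        z=6 if s!=seeds[3] else 35
        Q=np.array([plane(c,*q[0],z) for q in cs])
        (x,y),r=cv2.minEnclosingCircle(Q[:,:2].astype(np.float32))
        print(n,s,st[i],np.round(e[0],1),'world',round(x,1),round(y,1),'diam',round(2*r,1),'depthz',np.median(C[l==i][:,2]).round(1))
    cv2.imwrite(f"pics/{n}_crop.png",cv2.resize(p[170:300,150:360],None,fx=3.5,fy=3.5,interpolation=2))
E
```

```text
scene (253, 212) none [120   2 150]
scene (284, 231) none [ 45   3 178]
scene (319, 252) none [ 60   1 179]
scene (224, 238) none [ 30   1 177]
side (258, 257) none [ 90   6 168]
side (231, 240) none [ 90   5 170]
side (202, 224) none [ 83   6 168]Traceback (most recent call last):
  File "<stdin>", line 14, in <module>
cv2.error: OpenCV(4.12.0) /io/opencv/modules/imgproc/src/shapedescr.cpp:361: error: (-201:Incorrect size of input array) There should be at least 5 points to fit the ellipse in function 'fitEllipseNoDirect'
```

View pics/scene_crop.png

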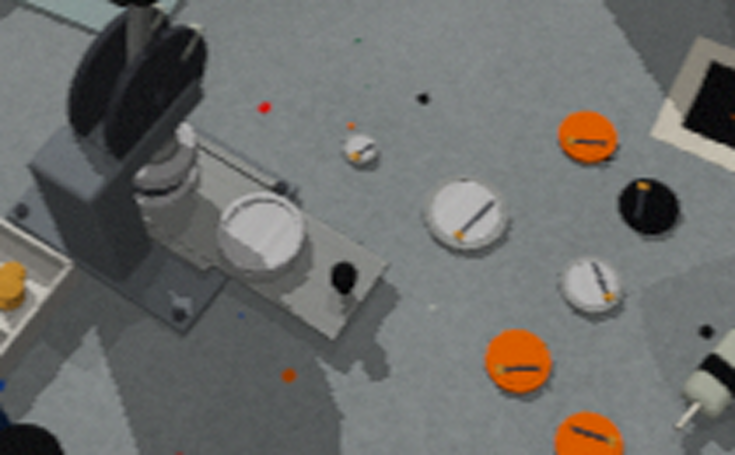

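The crop shows three pale discs with pins: a tiny one at crop (360,150), a large one at (466,214) and the middle one at (592,285). The empty die is at crop (262,232) and the knob at (344,277). Next I'll measure diameters with a better mask.

```bash
python3 - <<'E'
from h import *
for n,seeds in (("scene",[(253,212),(284,231),(319,252),(224,238)]),("side",[(258,257),(231,240),(202,224),(290,231)])):
    c=vision.calibration(n); p,d=vision.read_camera(n); C=cloud(c,d)
    cv2.imwrite(f"pics/{n}_raw.png",p)
    a=p.astype(int); sp=a.max(2)-a.min(2)
    print(n,'table px',p[200,290] if n=="scene" else p[270,220])
    for s in seeds:
        m=((a.mean(2)>155)&(sp<14)).astype(np.uint8)
        m=cv2.morphologyEx(m,cv2.MORPH_CLOSE,np.ones((3,3)))
        k,l,st,ce=cv2.connectedComponentsWithStats(m)
        w=l[s[1]-4:s[1]+5,s[0]-4:s[0]+5]; w=w[w>0]
        if not len(w): print('none',p[s[1],s[0]]);continue
        i=np.bincount(w).argmax()
        cs=max(cv2.findContours((l==i).astype(np.uint8),cv2.RETR_EXTERNAL,cv2.CHAIN_APPROX_NONE)[0],key=len)
        z=6 if s!=seeds[3] else 35.5
        Q=np.array([plane(c,*q[0],z) for q in cs])
        (x,y),r=cv2.minEnclosingCircle(Q[:,:2].astype(np.float32))
        print(n,s,st[i],'world',round(x,1),round(y,1),'diam',round(2*r,1),'depthz',np.median(C[l==i][:,2]).round(1), 'hull c',Q.mean(0).round(1))
p=cv2.imread("pics/side_raw.png");cv2.imwrite("pics/side_crop.png",cv2.resize(p[140:290,180:400],None,fx=3.5,fy=3.5,interpolation=2))
E
```

```text
scene table px [131 131 126]
scene (253, 212) [249 209   8   6  30] world 468.3 17.3 diam 24.6 depthz 6.6 hull c [468.   16.6   6. ]
scene (284, 231) [273 222  20  17 247] world 465.0 130.8 diam 59.6 depthz 6.4 hull c [466.2 131.7   6. ]
scene (319, 252) [312 245  14  12 115] world 458.0 255.7 diam 42.2 depthz 6.3 hull c [456.6 256.6   6. ]
scene (224, 238) [214 225  22  21 319] world 598.1 9.5 diam 71.0 depthz 31.9 hull c [594.1  10.7  35.5]
side table px [134 134 127]
side (258, 257) [256 256   7   4  22] world 469.7 12.0 diam 19.1 depthz 7.4 hull c [469.   11.8   6. ]
side (231, 240) [221 233  19  14 187] world 466.0 129.8 diam 59.6 depthz 7.9 hull c [466.2 129.2   6. ]
side (202, 224) [196 219  13   9  76] world 460.1 253.9 diam 41.6 depthz 7.8 hull c [459.7 254.6   6. ]
side (290, 231) [278 222  23  18 230] world 593.7 1.7 diam 82.9 depthz 33.8 hull c [591.    2.8  35.5]
```

View pics/side_crop.png

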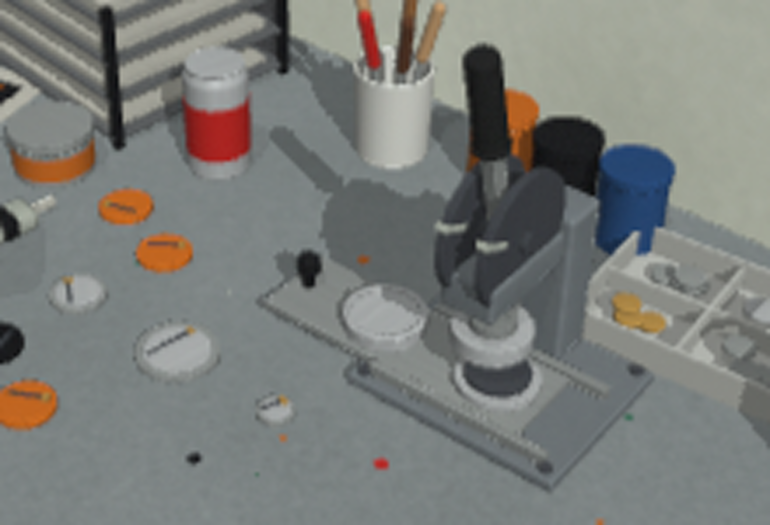

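Sizes and depth agree. Without the bevel the three discs read about 22, 60 and 42 mm, and they lie 6–8 mm high. That makes (319,252) the 54 mm back, at about (459,255). Next I'll measure the knob, die, base and handle, and work out the first move.

```bash
cat >> h.py <<'E'
from scipy.spatial.transform import Rotation as Ro
def pose():
    s=env.state(); return np.array(s['eef_pos']),Ro.from_euler('xyz',s['tcp_rot'])
def go(target,rpy):
    p,R=pose(); T=Ro.from_euler('xyz',rpy)
    return np.r_[R.inv().apply(np.asarray(target)-p),(R.inv()*T).as_rotvec(degrees=True)].round(2)
E
python3 - <<'E'
from h import *
cs,cd=vision.calibration("scene"),vision.calibration("side")
# knob head blob black in both
for n,c,s in(("scene",cs,(248,248)),("side",cd,(268,215))):
    p=cv2.imread(f"pics/{n}_raw.png"); m=(p.max(2)<60).astype(np.uint8); k,l,st,ce=cv2.connectedComponentsWithStats(m)
    w=l[s[1]-4:s[1]+5,s[0]-4:s[0]+5];w=w[w>0];i=np.bincount(w).argmax();print(n,st[i],ce[i].round(1),plane(c,*ce[i],46).round(1))
print('die tri',tri(cs,(224.3,236.5),cd,(289.4,230.5)))
# handle tip and grip in both: side crop tip (483,55)/3.5
print('tip side-scene', tri(cs,(191,178),cd,(318,155)))
print('can',plane(cs,294,318,122),'tcp in wrist',proj(vision.calibration("wrist"),env.state()['eef_pos']))
print(go([459,255,214],[-np.pi/2,0,0]))
p=cv2.imread("pics/scene_raw.png");cv2.imwrite("pics/sc2.png",cv2.resize(p[160:280,150:270],None,fx=5,fy=5,interpolation=2))
E
```

```text
scene [245 245   7   9  50] [247.7 248.7] [595.4  95.4  46. ]
side [265 212   7  10  49] [267.7 216.1] [589.7  88.2  46. ]
die tri (array([599.29980057,   9.0235849 ,  26.95374112]), np.float64(1.6161046730488107))
tip side-scene (array([625.83056086, -51.68738753, 301.03083158]), np.float64(9.076718760452316))
can [698.9009842  312.80015302 122.        ] tcp in wrist [258.40802313 238.48704417]
[-1.9368e+02  5.6000e-01 -2.9951e+02  0.0000e+00  6.3830e+01 -1.0000e-02]
```

View pics/sc2.png

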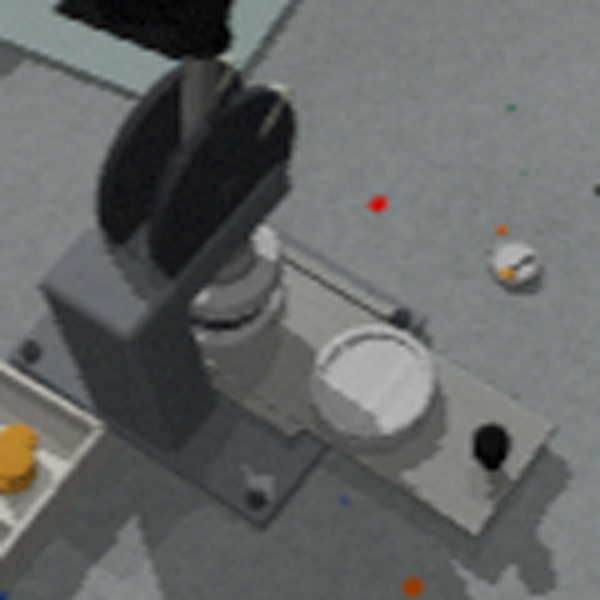

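The crop shows the empty die with its lit recess at crop (376,385), the knob at (490,445), and the column at the lower left, which is the robot's far side. The press axes are therefore roughly the world axes. Moving over the back.

```bash
python3 -m crank '[[-194,0,-299,0,64,0],[-194,0,-299,0,64,0],[-194,0,-299,0,64,0],[-194,0,-299,0,64,0],[-194,0,-299,0,64,0]]' 
python3 - <<'E'
from h import *
print(go([459,255,150],[-np.pi/2,0,0]))
E
```

```text
t: 0.85
eef_pos: [404.5, 344.6, 214.7]
tcp_rot: [-1.571, -0.0, 0.358]
ft_force: [1.1, 0.5, 0.8]
opening: 1.0
[ 1.9640e+01  6.4750e+01 -1.0301e+02 -0.0000e+00  2.0520e+01  2.0000e-02]
```

```bash
python3 -m crank '[[20,65,-103,0,20.5,0],[20,65,-103,0,20.5,0],[20,65,-103,0,20.5,0],[20,65,-103,0,20.5,0]]' 0.8
python3 - <<'E'
from h import *
c=vision.calibration("wrist"); p,d=vision.read_camera("wrist"); np.save("pics/w1.npy",d); cv2.imwrite("pics/w1.png",p)
import pickle; pickle.dump(c,open("pics/w1.pkl","wb"))
print(pose()[0], proj(c,[459,255,6]),proj(c,[594,6,35]))
E
```

```text
t: 1.25
eef_pos: [459.9, 252.8, 148.2]
tcp_rot: [-1.572, 0.002, -0.004]
ft_force: [-0.4, -0.2, 1.3]
opening: 0.808
[459.62363298 254.1825482  149.20095573] [258.22862621 184.37262233] [358.50539876 366.40634393]
```

View pics/w1.png

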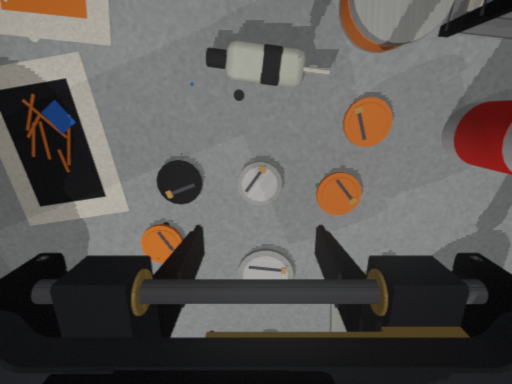

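The wrist view shows the mid back, silver with a pin, at (260,182). The black disc is at (180,182), an orange one at (338,194), and the large back is partly hidden at (266,268). Measuring it now.

```bash
python3 - <<'E'
from h import *; import pickle
c=pickle.load(open("pics/w1.pkl","rb")); p=cv2.imread("pics/w1.png")
print(p[182,242:280:3].tolist(), p[150:215:3,260].tolist())
for t in (160,170,150):
    a=p.astype(int); m=((a.mean(2)>t)&(a.max(2)-a.min(2)<12)).astype(np.uint8)
    m=cv2.morphologyEx(m,cv2.MORPH_CLOSE,np.ones((3,3)))
    k,l,st,ce=cv2.connectedComponentsWithStats(m); w=l[175:195,250:272];w=w[w>0]; i=np.bincount(w).argmax()
    cs=max(cv2.findContours((l==i).astype(np.uint8),0,cv2.CHAIN_APPROX_NONE)[0],key=len)
    Q=np.array([plane(c,*q[0],5) for q in cs])
    e=cv2.fitEllipse(Q[:,:2].astype(np.float32)); print(t,st[i],e)
E
```

```text
[[157, 159, 160], [164, 165, 166], [162, 163, 165], [97, 95, 95], [112, 111, 111], [164, 165, 167], [160, 161, 162], [155, 156, 157], [154, 155, 157], [155, 156, 158], [157, 159, 160], [157, 158, 160], [127, 130, 131]] [[127, 128, 126], [123, 124, 122], [99, 100, 98], [96, 96, 95], [123, 126, 126], [99, 114, 124], [74, 126, 158], [75, 108, 132], [108, 106, 107], [153, 154, 156], [159, 161, 162], [158, 158, 160], [163, 164, 166], [164, 165, 167], [165, 166, 168], [166, 167, 168], [169, 170, 171], [149, 152, 153], [137, 140, 140], [135, 136, 133], [132, 133, 130], [130, 131, 129]]
160 [246 171  23  30 244] ((463.22076416015625, 250.5121612548828), (20.125837326049805, 45.219608306884766), 138.66639709472656)
170 [250 183   9  12  17] ((454.5716247558594, 250.0816650390625), (1.4301081895828247, 15.225200653076172), 143.79937744140625)
150 [242 168  35  34 781] ((460.63775634765625, 253.6707763671875), (38.89679718017578, 39.79386901855469), 73.84303283691406)
```

```bash
python3 - <<'E'
from h import *
p=cv2.imread("pics/w1.png");cv2.imwrite("pics/w1c.png",cv2.resize(p[150:215,225:300],None,fx=8,fy=8,interpolation=cv2.INTER_CUBIC))
print(go([460.5,254,30],[-np.pi/2,0,0]))
E
```

```text
[ 1.010e+00  1.192e+02 -1.300e-01  2.000e-02 -7.000e-02 -6.000e-02]
```

View pics/w1c.png

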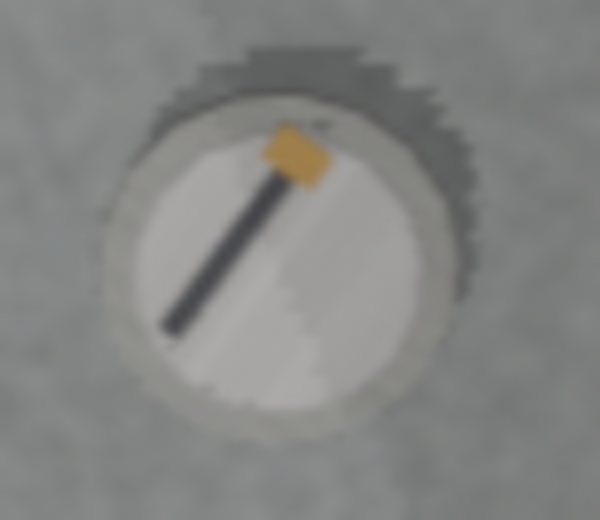

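The crop shows one 44 px disc with its gold clasp. The outer rim runs over crop x 102–460 and y 95–443, so its centre is about (260.1,183.6).

```bash
python3 - <<'E'
from h import *;import pickle
c=pickle.load(open("pics/w1.pkl","rb"))
print(plane(c,260.1,183.6,4), plane(c,237.7,183.6,4)-plane(c,282.5,183.6,4))
E
python3 -m crank '[[1,50,0,0,0,0],[1,100,0,0,0,0],[1,119,0,0,0,0],[1,119,0,0,0,0]]' 0.75
python3 - <<'E'
from h import *
print(go([460.5,254,3],[-np.pi/2,0,0]))
p,d=vision.read_camera("wrist");cv2.imwrite("pics/w2.png",p)
E
```

```text
[461.2359989  255.41964679   4.        ] [-53.71795546   0.27165305   0.        ]
t: 1.7
eef_pos: [459.1, 254.8, 28.5]
tcp_rot: [-1.573, 0.005, 0.001]
ft_force: [0.1, 0.8, 0.9]
opening: 0.752
[ 1.51 25.47 -0.79  0.1   0.08 -0.26]
```

View pics/w2.png

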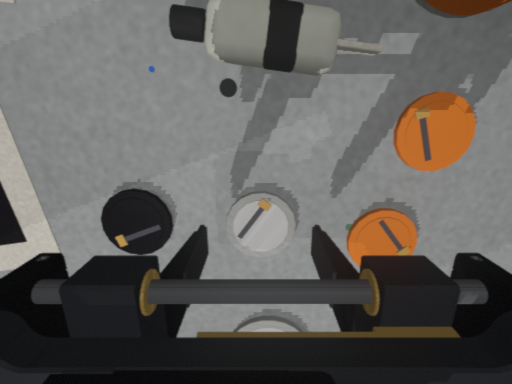

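Here the back is at (261,223), centred between the fingertips at (205,228) and (315,228), and both neighbouring discs are clear. The rim spans 53.7 mm, which confirms the choice. Descending and gripping only the upper part of the back.

```bash
python3 -m crank '[[1.5,14,-0.5,0,0,0],[1.5,25.3,-0.5,0,0,-0.2],[1.5,25.3,-0.5,0,0,-0.2]]' 0.75
python3 -m crank '[[0,0,0,0,0,0],[0,0,0,0,0,0],[0,0,0,0,0,0],[0,0,0,0,0,0]]' 0.45
python3 - <<'E'
from h import *
for i in range(2):
  p,d=vision.read_camera("wrist");s=env.state();print(s['eef_pos'],s['tcp_rot'],s['opening'],s['ft_force'])
cv2.imwrite("pics/w3.png",p)
E
```

```text
t: 2.05
eef_pos: [461.1, 254.6, 4.2]
tcp_rot: [-1.572, -0.001, 0.001]
ft_force: [-0.9, 0.4, 0.7]
opening: 0.748
t: 2.45
eef_pos: [461.3, 254.7, 4.6]
tcp_rot: [-1.572, -0.001, 0.001]
ft_force: [-0.2, -0.2, 2.0]
opening: 0.543
[461.28272078 254.66017875   4.57572984] [-1.57161523e+00 -1.31112394e-03  1.39389046e-03] 0.5448843581701244 [-0.59449914  0.47316562  2.75801001]
[461.29248166 254.66586618   4.53600478] [-1.57162811e+00 -1.28602005e-03  1.42533581e-03] 0.5441171479766647 [-0.31027026 -0.06011945  2.61732764]
```

View pics/w3.png

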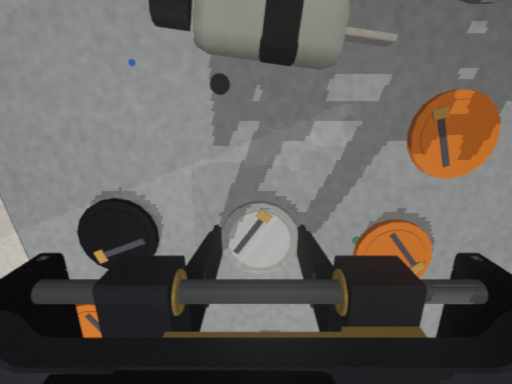

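The pads stopped at 51.7 mm with the tips 4.5 mm up, so they only bite the top edge. I'll reopen, lower about 1.5 mm and grip again.

```bash
python3 -m crank '[[0,0,0,0,0,0],[0,0,0,0,0,0],[0,1.5,0,0,0,0],[0,1.7,0,0,0,0]]' 0.7
python3 -m crank '[[0,0,0,0,0,0],[0,0,0,0,0,0],[0,0,0,0,0,0],[0,0,0,0,0,0]]' 0.4
python3 -m crank '[[0,0,0,0,0,0],[0,0,0,0,0,0]]' 0.4
```

```text
t: 2.95
eef_pos: [461.2, 254.6, 2.6]
tcp_rot: [-1.572, -0.001, 0.001]
ft_force: [-0.1, -0.2, -0.9]
opening: 0.698
t: 3.35
eef_pos: [461.2, 254.6, 2.6]
tcp_rot: [-1.572, -0.001, 0.001]
ft_force: [-0.4, 0.2, -0.2]
opening: 0.553
t: 3.55
eef_pos: [461.2, 254.6, 2.6]
tcp_rot: [-1.572, -0.001, 0.001]
ft_force: [-0.2, -0.4, -1.1]
opening: 0.552
```

```bash
python3 -m crank '[[0,-15,0,0,0,0],[0,-50,0,0,0,0],[0,-87,0,0,0,0],[0,-87,0,0,0,0]]' 0.4
python3 - <<'E'
from h import *
import pickle
c=vision.calibration("wrist");p,d=vision.read_camera("wrist");s=env.state();print(s['eef_pos'],s['tcp_rot'],s['opening'],s['ft_force'])
cv2.imwrite("pics/w4.png",p);pickle.dump((c,s),open("pics/w4.pkl","wb"))
E
```

```text
t: 3.95
eef_pos: [462.7, 255.4, 93.5]
tcp_rot: [-1.569, -0.007, 0.001]
ft_force: [1.0, -0.2, -0.5]
opening: 0.555
[461.95046688 255.08970761  91.46735118] [-1.57018603e+00 -4.84744609e-03  1.43785300e-03] 0.5541382284139571 [ 0.2165639  -0.56137359 -0.57763806]
```

View pics/w4.png

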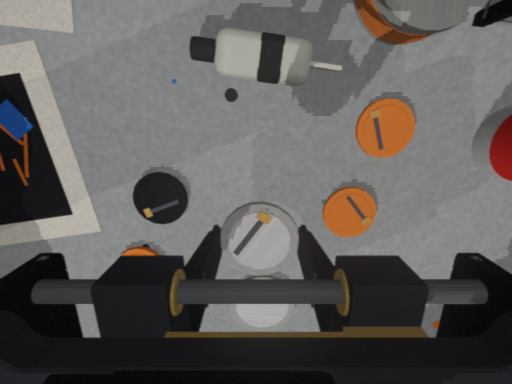

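The back is held between the pads, with its centre at about (260,236) and its rim at x 221–298. Next I'll hover near the die, with the camera on the side away from the press, and look at it.

```bash
python3 - <<'E'
from h import *
import pickle
c,s=pickle.load(open("pics/w4.pkl","rb")); t=s['eef_pos']
p=cv2.imread("pics/w4.png");cv2.imwrite("pics/w4c.png",cv2.resize(p[190:290,205:315],None,fx=7,fy=7,interpolation=cv2.INTER_CUBIC))
for uv in((221,237),(299,237),(260,203)): print(plane(c,*uv,t[2]+3.4)-t)
print(go([596,-8,185],[-np.pi/2,0,0]))
E
python3 -m crank '[[40,-90,-60,0,0,0],[80,-93,-110,0,0,0],[110,-93,-150,0,0,0],[134,-93,-200,0,0,0],[134,-93,-245,0,0,0]]' 0.4
python3 - <<'E'
from h import *
print(go([596,-8,185],[-np.pi/2,0,0]))
E
```

```text
[-24.96161657   2.98918875   3.4       ]
[28.69668673  2.82753243  3.4       ]
[ 1.8049285 27.565946   3.4      ]
[ 1.3412e+02 -9.3040e+01 -2.6323e+02 -4.0000e-02  8.0000e-02  2.8000e-01]
t: 4.5
eef_pos: [577.4, 65.0, 178.5]
tcp_rot: [-1.57, -0.005, 0.002]
ft_force: [0.8, 0.0, -0.8]
opening: 0.553
[ 1.847e+01 -6.480e+00 -7.300e+01 -4.000e-02  1.200e-01  2.700e-01]
```

View pics/w4c.png

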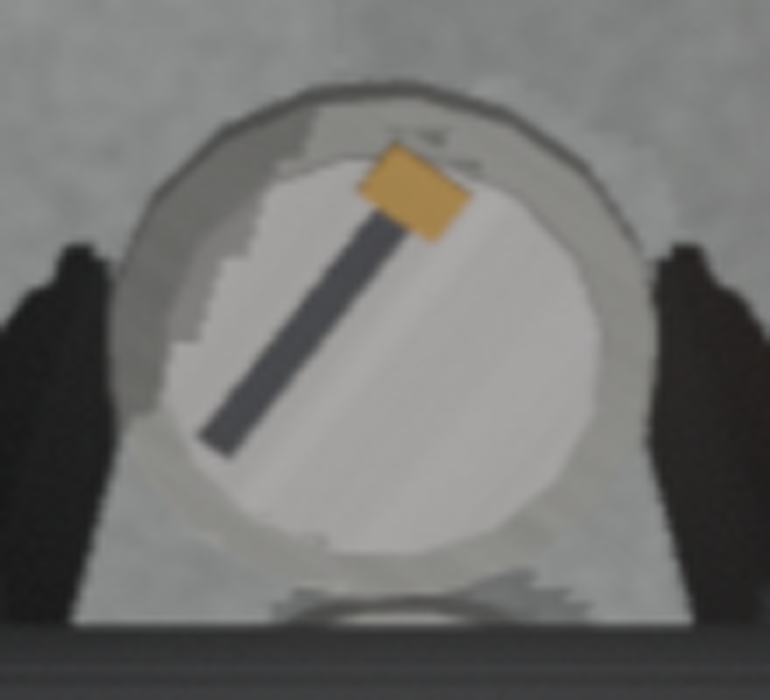

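The rim is centred on the TCP to within about 1 mm in y. The wrist camera reads about 1.5 mm high in x, because the jaws centre the disc there; I'll allow for that.

```bash
python3 -m crank '[[18,-6,-40,0,0,0],[18,-6,-73,0,0,0],[18,-6,-73,0,0,0]]' 0.4
python3 -m crank '[[0,0,0,0,0,0]]' 0.4
python3 - <<'E'
from h import *
import pickle
c=vision.calibration("wrist");s=env.state();p,d=vision.read_camera("wrist");print(s['eef_pos'],s['tcp_rot'],s['opening'],s['ft_force'])
cv2.imwrite("pics/w5.png",p);pickle.dump((c,s),open("pics/w5.pkl","wb"));np.save("pics/w5.npy",d)
p,d=vision.read_camera("scene");cv2.imwrite("pics/s5.png",p)
E
```

```text
t: 4.8
eef_pos: [595.5, -11.6, 182.8]
tcp_rot: [-1.57, -0.003, -0.002]
ft_force: [-0.2, 1.5, -0.4]
opening: 0.55
t: 4.9
eef_pos: [595.1, -11.9, 181.5]
tcp_rot: [-1.57, -0.001, -0.003]
ft_force: [0.8, 0.4, -0.1]
opening: 0.553
[595.08058321 -11.89364442 181.53376712] [-1.56997457e+00 -1.01399975e-03 -3.26575709e-03] 0.5530555828730408 [ 0.81079579  0.41077645 -0.14011531]
```

View pics/w5.png

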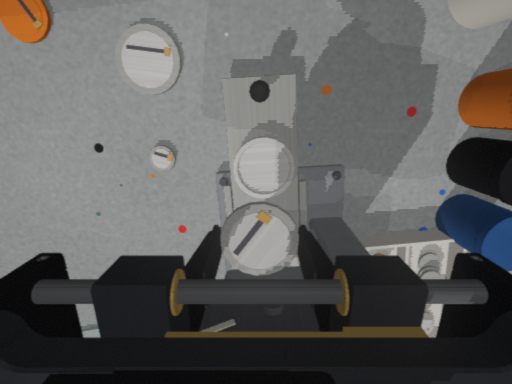

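View pics/s5.png

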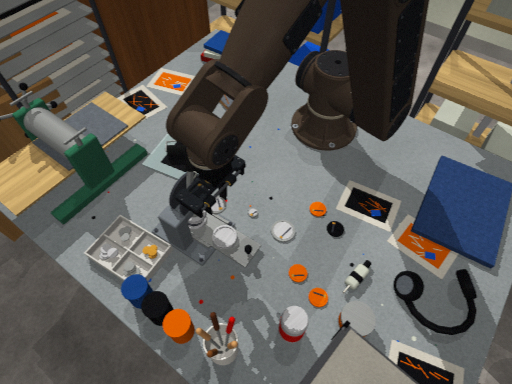

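The wrist view shows the die at (264,167), the knob at (260,91), and the held back at (260,238). In the scene view the arm stands clear beside the press. Next I'll fit the die's rim.

```bash
python3 - <<'E'
from h import *
p=cv2.imread("pics/w5.png");cv2.imwrite("pics/w5c.png",cv2.resize(p[65:245,200:350],None,fx=3.3,fy=3.3,interpolation=cv2.INTER_CUBIC))
cv2.imwrite("pics/w5d.png",cv2.resize(p[127:217,220:310],None,fx=6.5,fy=6.5,interpolation=cv2.INTER_CUBIC))
E
```

```text
(no output)
```

View pics/w5d.png

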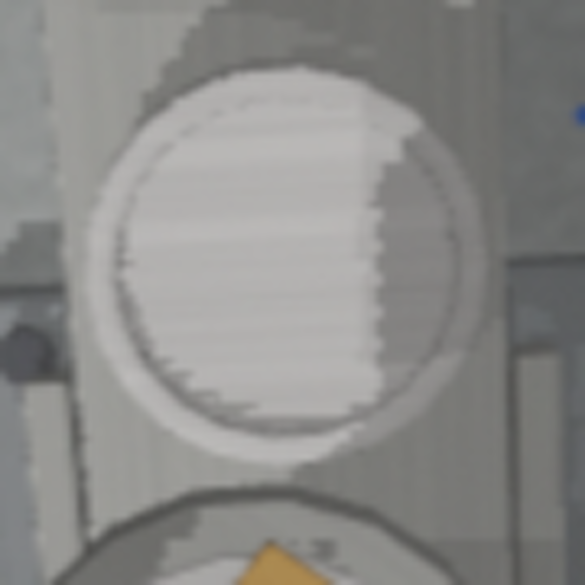

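View pics/w5c.png

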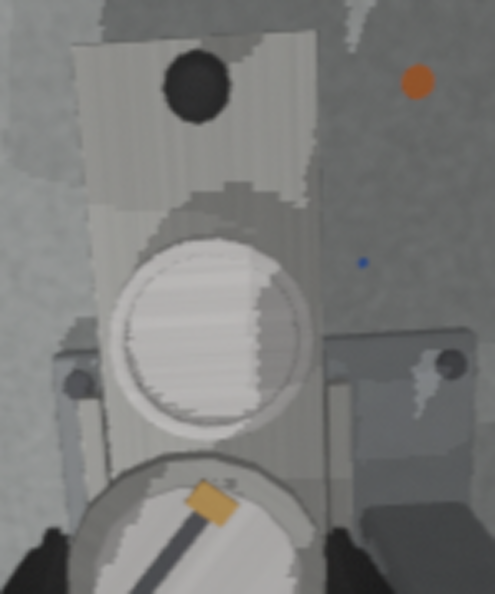

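The die's outer rim runs over crop x 88–487 and y 67–465, so its centre is about (264.2,167.9). The knob's centre is at (259.7,91.4).

```bash
python3 - <<'E'
from h import *
import pickle
c,s=pickle.load(open("pics/w5.pkl","rb"))
D=plane(c,264.2,167.9,35.5);k=plane(c,259.7,91.4,52);print(D,k,k-D,np.linalg.norm((k-D)[:2]))
print(plane(c,220+88/6.5,167.9,35.5)-plane(c,220+487/6.5,167.9,35.5),plane(c,264.2,127+67/6.5,35.5)-plane(c,264.2,127+465/6.5,35.5))
t=s['eef_pos'];z=t[2]+3.4; 
# slide edges
for z,a,b in((20,(200+75/3.3,65+45/3.3),(200+95/3.3,65+300/3.3)),(20,(200+316/3.3,65+33/3.3),(200+325/3.3,65+400/3.3))):
  v=plane(c,*a,z)-plane(c,*b,z);print('edge',v,np.degrees(np.arctan2(-v[0],v[1])))
cs,cd=vision.calibration("scene"),vision.calibration("side")
# die outer rim in scene from sc2 crop (x5, origin 150,160): x 313..437,y 323..  ; side crop x 341..427, y 284..  
print(proj(cs,D),proj(cd,D),proj(cs,k),proj(cd,k))
print(proj(c,t))
E
```

```text
[601.76177228   9.69117141  35.5       ] [596.69719283  93.34905448  52.        ] [-5.06457945 83.65788307 16.5       ] 83.81104559626108
[-72.76087291   0.33488535   0.        ] [-0.0801169  73.66266835  0.        ]
edge [-3.58607511 87.50728421  0.        ] 2.3466853892504296
edge [ -8.05335519 129.80594826   0.        ] 3.5501654933180284
[223.47272302 235.91404041] [289.56059372 227.8499345 ] [246.85893411 247.76504882] [267.94943773 212.83887765]
[258.50149268 239.46835536]
```

The die is 73 mm across as measured (74 expected), and the knob is 84 mm away (85 expected). The press is yawed about +3° and, after bias correction, the die centre is near (600.2, 9.2). Descending to just above it and checking.

```bash
python3 - <<'E'
from h import *
print(go([600.2,9,42],[-np.pi/2,0,0]))
E
python3 -m crank '[[5,40,21,0,0,0],[5,90,21,0,0,0],[5,130,21,0,0,0],[5,139,21,0,0,0],[5,139,21,0,0,0]]' 0.4
python3 - <<'E'
from h import *
import pickle
c=vision.calibration("wrist");s=env.state();p,d=vision.read_camera("wrist");print(s['eef_pos'],s['tcp_rot'],s['opening'],s['ft_force'])
cv2.imwrite("pics/w6.png",p);pickle.dump((c,s),open("pics/w6.pkl","wb"))
cv2.imwrite("pics/w6c.png",cv2.resize(p[170:290,190:340],None,fx=5,fy=5,interpolation=cv2.INTER_CUBIC))
q,d=vision.read_camera("scene");cv2.imwrite("pics/s6c.png",cv2.resize(q[180:280,170:290],None,fx=5,fy=5,interpolation=cv2.INTER_CUBIC))
E
```

```text
[ 4.9800e+00  1.3974e+02  2.0010e+01 -4.0000e-02 -1.0000e-01  6.0000e-02]
t: 5.5
eef_pos: [599.8, 10.8, 41.9]
tcp_rot: [-1.57, 0.001, -0.001]
ft_force: [0.4, -0.2, -0.2]
opening: 0.555
[599.77302454  10.84760031  41.93268344] [-1.56990454e+00  1.40387943e-03 -5.94997611e-04] 0.5545430088394131 [ 0.399709   -0.17380124 -0.21645394]
```

View pics/w6c.png

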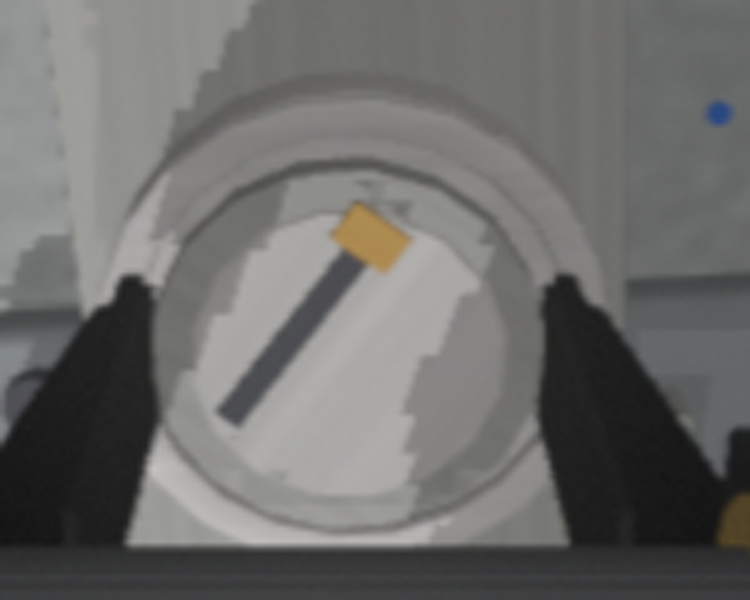

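View pics/s6c.png

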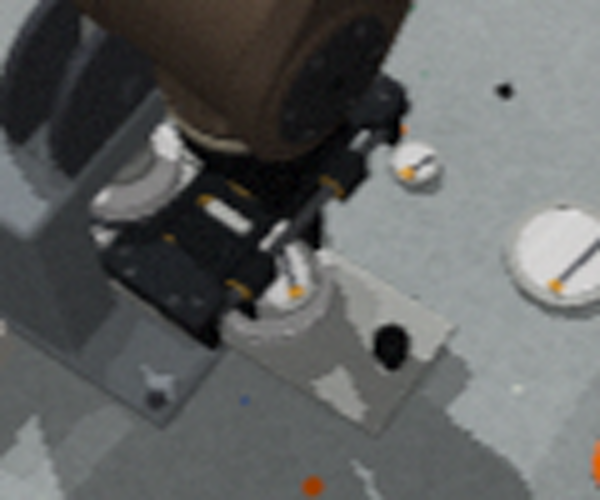

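```bash
python3 - <<'E'
from h import *
import pickle
c,s=pickle.load(open("pics/w6.pkl","rb"));t=s['eef_pos']
f=lambda x,y,z:plane(c,190+x/5,170+y/5,z)
print('die y from outer',f(350,97,35.5)-[0,37,0],'inner',f(350,138,35.5)-[0,31,0])
print('outer left/right at y=270', f(107,270,35.5), f(600,270,35.5))
zt=t[2]+3.4
print('disc top',f(348,168,zt)-[0,27,0],'bottom',f(348,524,zt)+[0,27,0],'lr',f(152,345,zt),f(545,345,zt)); print(t)
E
```

```text
die y from outer [600.85227439   8.23072872  35.5       ] inner [600.8476867    8.37988988  35.5       ]
outer left/right at y=270 [566.39032153  19.81714588  35.5       ] [636.24773018  19.73778636  35.5       ]
disc top [600.56927135  11.35194373  45.33268344] bottom [600.50409441  11.86957165  45.33268344] lr [573.8209064   12.92640223  45.33268344] [627.38038719  12.87029764  45.33268344]
[599.77302454  10.84760031  41.93268344]
```

In the same image the disc centre reads (600.6,11.6) and the die centre (601.3,8.3). I'll shift by (+0.7,−3.3) and lower 5 mm.

```bash
python3 -m crank '[[0.7,0,-3.3,0,0,0],[0.7,2,-3.3,0,0,0],[0.7,5,-3.3,0,0,0],[0.7,5,-3.3,0,0,0]]' 0.4
python3 - <<'E'
from h import *
import pickle
c=vision.calibration("wrist");s=env.state();p,d=vision.read_camera("wrist");print(s['eef_pos'],s['tcp_rot'],s['opening'],s['ft_force'])
cv2.imwrite("pics/w7.png",p);pickle.dump((c,s),open("pics/w7.pkl","wb"))
cv2.imwrite("pics/w7c.png",cv2.resize(p[170:290,190:340],None,fx=5,fy=5,interpolation=cv2.INTER_CUBIC))
E
```

```text
t: 6.0
eef_pos: [601.8, 7.0, 39.5]
tcp_rot: [-1.57, -0.003, -0.001]
ft_force: [-0.4, -0.3, -0.5]
opening: 0.553
[601.7845606    6.95506739  39.48714074] [-1.57031339e+00 -3.29717238e-03 -1.32655363e-03] 0.5526894151771456 [-0.41910055 -0.29958547 -0.51029958]
```

View pics/w7c.png

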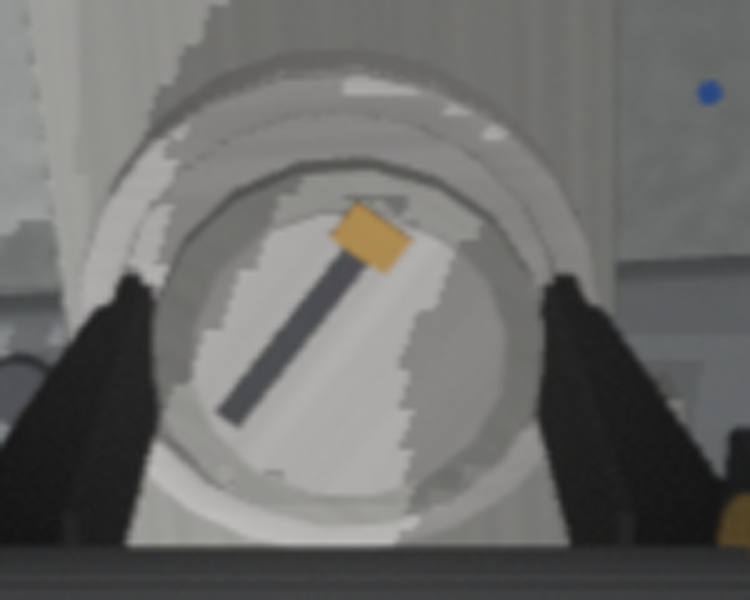

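```bash
python3 -m crank '[[0,0,0,0,0,0],[0,0,0,0,0,0]]' 0.4
python3 - <<'E'
from h import *
import pickle
c=vision.calibration("wrist");s=env.state();p,d=vision.read_camera("wrist");print(s['eef_pos'],s['tcp_rot'],s['opening'],s['ft_force'])
cv2.imwrite("pics/w8.png",p);pickle.dump((c,s),open("pics/w8.pkl","wb"))
cv2.imwrite("pics/w8c.png",cv2.resize(p[170:290,190:340],None,fx=5,fy=5,interpolation=cv2.INTER_CUBIC))
E
```

```text
t: 6.25
eef_pos: [601.8, 7.0, 39.4]
tcp_rot: [-1.57, -0.003, -0.001]
ft_force: [0.2, 0.1, -1.2]
opening: 0.553
[601.76710157   6.96117114  39.44862778] [-1.57028110e+00 -3.03823336e-03 -1.41118333e-03] 0.5528215990976731 [ 0.16177607  0.10555554 -1.15265039]
```

View pics/w8c.png

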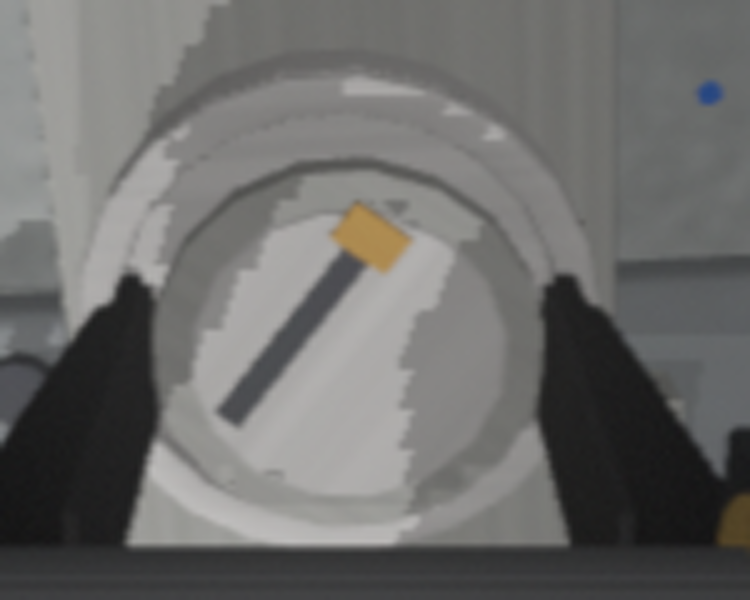

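```bash
python3 - <<'E'
from h import *
import pickle
c,s=pickle.load(open("pics/w8.pkl","rb"));t=s['eef_pos']
f=lambda x,y,z:plane(c,190+x/5,170+y/5,z)
print('die y from outer',f(340,74,35.5)-[0,37,0],'inner',f(340,114,35.5)-[0,31,0])
print('outer lr at y=250', f(87,250,35.5), f(590,250,35.5))
zt=t[2]+3.4
print('disc top',f(348,168,zt)-[0,27,0],'bottom',f(348,524,zt)+[0,27,0],'lr',f(152,345,zt),f(545,345,zt)); print(t)
E
```

```text
die y from outer [601.57281245   8.23533804  35.5       ] inner [601.55236628   8.66547614  35.5       ]
outer lr at y=250 [566.31425601  20.07770004  35.5       ] [636.27188497  19.81966209  35.5       ]
disc top [602.58615967   7.46668707  42.84862778] bottom [602.48288738   7.9663152   42.84862778] lr [575.83500055   9.11172207  42.84862778] [629.40189118   8.90032844  42.84862778]
[601.76710157   6.96117114  39.44862778]
```

```bash
python3 -m crank '[[-1,0,0.6,0,0,0],[-1.2,1.5,0.7,0,0,0],[-1.2,2.8,0.7,0,0,0],[-1.2,2.8,0.7,0,0,0],[-1.2,2.8,0.7,0,0,0]]' 0.4
```

```text
t: 6.8
eef_pos: [600.6, 7.7, 36.6]
tcp_rot: [-1.57, -0.003, -0.001]
ft_force: [-0.1, -0.7, -0.9]
opening: 0.557
```

The move landed exactly and shows no contact. Releasing.

```bash
python3 -m crank '[[0,0,0,0,0,0],[0,0,0,0,0,0],[0,0,0,0,0,0]]' 0.72
python3 -m crank '[[0,-20,0,0,0,0],[0,-60,0,0,0,0],[0,-110,0,0,0,0],[0,-130,0,0,0,0],[0,-130,0,0,0,0]]' 0.72
python3 - <<'E'
from h import *
import pickle
c=vision.calibration("wrist");s=env.state();p,d=vision.read_camera("wrist");print(s['eef_pos'],s['tcp_rot'],s['opening'],s['ft_force'])
cv2.imwrite("pics/w9.png",p);pickle.dump((c,s),open("pics/w9.pkl","wb"))
cv2.imwrite("pics/w9c.png",cv2.resize(p[80:230,190:340],None,fx=4,fy=4,interpolation=cv2.INTER_CUBIC))
E
```

```text
t: 7.1
eef_pos: [600.6, 7.7, 36.6]
tcp_rot: [-1.57, -0.003, -0.001]
ft_force: [0.4, -0.3, -0.2]
opening: 0.71
t: 7.6
eef_pos: [601.4, 7.6, 170.0]
tcp_rot: [-1.571, -0.009, -0.001]
ft_force: [1.0, -0.4, -0.6]
opening: 0.722
[601.43699812   7.57253248 169.98636368] [-1.57083947e+00 -8.83627487e-03 -1.20169168e-03] 0.7217634963082183 [ 1.00740293 -0.37414574 -0.60781384]
```

View pics/w9c.png

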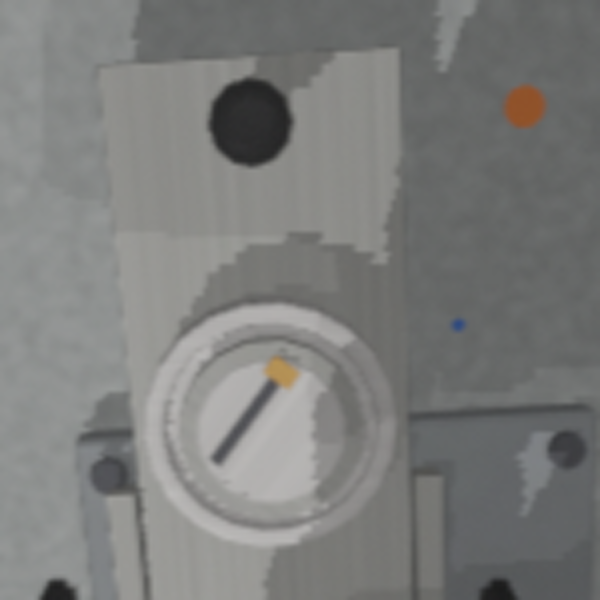

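The back sits inside the recess, concentric to within about 2 mm (disc centre crop (270,432), die (270,424)), and the knob is at crop (250,122). Now to push the knob with shut fingers from its +y side.

```bash
python3 - <<'E'
from h import *
import pickle
c,s=pickle.load(open("pics/w9.pkl","rb"));t=s['eef_pos']
f=lambda x,y,z:plane(c,190+x/4,80+y/4,z)
D=f(270,424,35.5);k=f(250.5,122,54);print('die',D,'disc',f(270,432,38),'knob',k,k-D)
a=f(103,68,26)-f(143,540,26);b=f(398,48,26)-f(408,480,26);print(a,b)
print(go([594.5,124,120],[-np.pi/2,0,0.056]))
E
```

```text
die [601.16955295   9.96190508  35.5       ] disc [601.15472244   8.23537386  38.        ] knob [596.54043474  93.76111936  54.        ] [-4.62911821 83.79921429 18.5       ]
[ -5.56779317 137.68013371   0.        ] [ -6.85825383 123.5011736    0.        ]
[-6.4500e+00  4.7780e+01  1.1637e+02 -1.0000e-02 -3.2800e+00  3.2000e-01]
```

```bash
python3 -m crank '[[-6,0,50,0,-2.9,0],[-6,0,100,0,-2.9,0],[-6,20,116,0,-2.9,0.3],[-6,48,116,0,-2.9,0.3],[-6,48,116,0,-2.9,0.3]]' 0
python3 -m crank '[[0,40,0,0,0,0],[0,72,0,0,0,0],[0,72,0,0,0,0],[0,72,0,0,0,0]]' 0
python3 - <<'E'
from h import *
s=env.state();p,d=vision.read_camera("wrist");print(s['eef_pos'],s['tcp_rot'],s['opening'],s['ft_force'])
cv2.imwrite("pics/w10.png",p)
q,d=vision.read_camera("scene");cv2.imwrite("pics/s10c.png",cv2.resize(q[160:280,170:310],None,fx=5,fy=5,interpolation=cv2.INTER_CUBIC))
print(go([595.5,92,43],[-np.pi/2,0,0.05]))
E
```

```text
t: 8.15
eef_pos: [592.6, 124.0, 115.2]
tcp_rot: [-1.571, 0.008, 0.051]
ft_force: [0.4, -0.5, 0.1]
opening: 0.361
t: 8.55
eef_pos: [592.3, 123.6, 43.8]
tcp_rot: [-1.571, 0.008, 0.05]
ft_force: [-0.0, 0.2, -0.3]
opening: 0.031
[592.27561702 123.59075362  43.7904431 ] [-1.5711243   0.00821335  0.04987136] 0.03081301928152298 [-0.04912085  0.21893528 -0.31164591]
[ 9.200e-01  2.080e+00 -3.192e+01  1.000e-02  1.000e-02 -3.000e-01]
```

View pics/w10.png

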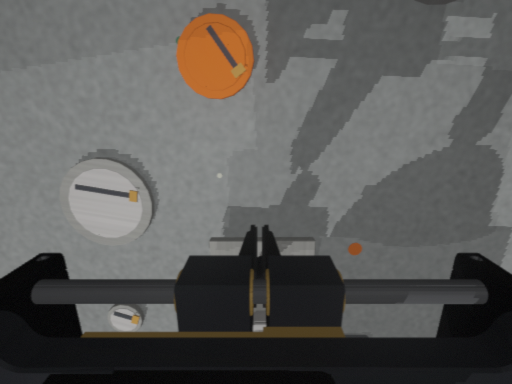

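View pics/s10c.png

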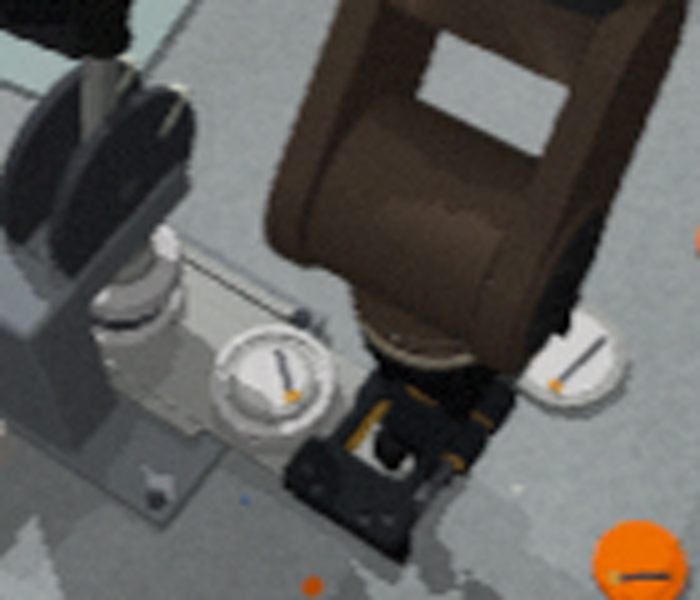

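The back lies flat in the die, and the shut fingers stand just behind the knob. I'll push in steps and watch the force.

```bash
python3 -m crank '[[2,0,-6,0,0,0],[2,0,-16,0,0,0],[2,0,-26,0,0,0],[2,0,-38,0,0,0],[2,0,-50,0,0,0]]' 0
```

```text
t: 9.15
eef_pos: [597.6, 72.8, 45.4]
tcp_rot: [-1.571, 0.005, 0.05]
ft_force: [0.1, 3.7, 2.9]
opening: 0.003
```

```bash
python3 -m crank '[[0,0,-10,0,0,0],[0,0,-20,0,0,0],[0,0,-30,0,0,0],[0,0,-40,0,0,0]]' 0
```

```text
t: 9.55
eef_pos: [599.7, 32.1, 45.3]
tcp_rot: [-1.571, 0.005, 0.05]
ft_force: [1.2, 3.9, 1.3]
opening: 0.007
```

```bash
python3 -m crank '[[0,0,-8,0,0,0],[0,0,-15,0,0,0],[0,0,-19,0,0,0]]' 0
python3 -m crank '[[0,0,-3,0,0,0],[0,0,-3,0,0,0]]' 0
python3 -m crank '[[0,0,-3,0,0,0],[0,0,-3,0,0,0]]' 0
python3 -m crank '[[0,0,-3,0,0,0],[0,0,-3,0,0,0]]' 0
```

```text
t: 9.85
eef_pos: [600.6, 12.3, 45.2]
tcp_rot: [-1.571, 0.005, 0.049]
ft_force: [1.7, 2.8, 0.6]
opening: 0.008
t: 10.05
eef_pos: [600.8, 9.6, 45.2]
tcp_rot: [-1.57, 0.005, 0.049]
ft_force: [0.6, 4.3, 1.6]
opening: -0.001
t: 10.25
eef_pos: [600.8, 9.0, 45.2]
tcp_rot: [-1.567, 0.005, 0.049]
ft_force: [2.0, 21.0, 2.8]
opening: 0.005
t: 10.45
eef_pos: [600.7, 9.0, 45.3]
tcp_rot: [-1.564, 0.005, 0.048]
ft_force: [2.4, 24.0, 2.1]
opening: 0.003
```

It hit the stop: force jumped to 21–24 N at y=9.0. I'll back off, rise and look.

```bash
python3 -m crank '[[0,0,10,0,0,0],[0,-20,35,0,0,0],[0,-70,70,0,0,0],[0,-110,110,0,0,0],[0,-140,140,0,0,0]]' 0
python3 - <<'E'
from h import *
import pickle
c=vision.calibration("wrist");s=env.state();p,d=vision.read_camera("wrist");print(s['eef_pos'],s['tcp_rot'],s['opening'],s['ft_force'])
cv2.imwrite("pics/w11.png",p);pickle.dump((c,s),open("pics/w11.pkl","wb"))
q,d=vision.read_camera("scene");cv2.imwrite("pics/s11.png",q);cv2.imwrite("pics/s11c.png",cv2.resize(q[150:280,150:290],None,fx=5,fy=5,interpolation=cv2.INTER_CUBIC));np.save("pics/s11.npy",d)
q,d=vision.read_camera("side");cv2.imwrite("pics/d11.png",q);cv2.imwrite("pics/d11c.png",cv2.resize(q[140:290,230:390],None,fx=4,fy=4,interpolation=cv2.INTER_CUBIC));np.save("pics/d11.npy",d)
E
```

```text
t: 10.95
eef_pos: [594.5, 141.9, 180.5]
tcp_rot: [-1.564, 0.006, 0.048]
ft_force: [-0.0, -0.2, -0.2]
opening: 0.008
[594.46516504 141.93592995 180.53607096] [-1.56445158  0.00567788  0.04815946] 0.00805335113953532 [-0.0004635  -0.17509989 -0.19591371]
```

View pics/s11c.png

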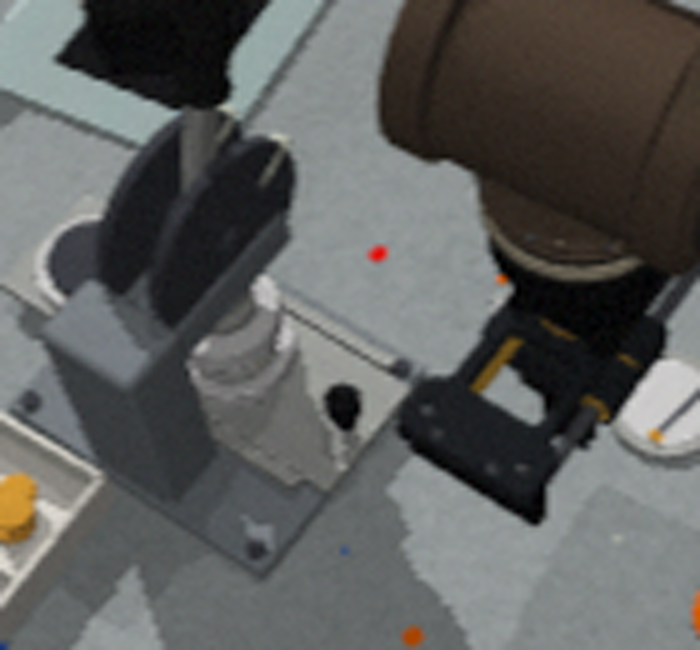

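View pics/d11c.png

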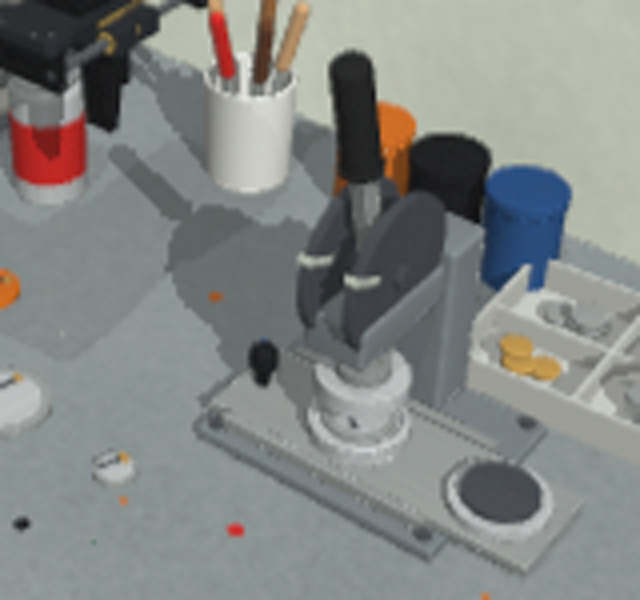

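View pics/w11.png

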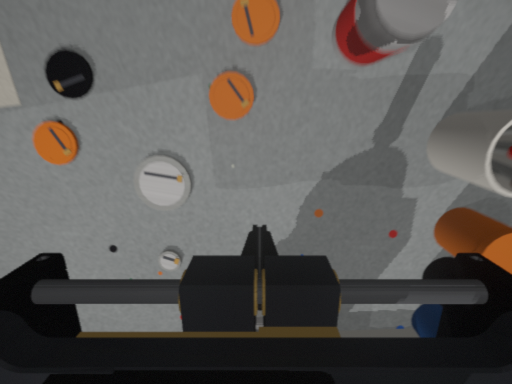

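The slide is home: the die with the back is under the top die, and the other die sticks out the far side. The knob is at scene crop (343,406) and side crop (263,358). In the side crop the grip runs from (352,55) to (362,180). Next I'll locate the grip from two views and depth.

```bash
python3 - <<'E'
from h import *
cs,cd=vision.calibration("scene"),vision.calibration("side")
k,e=tri(cs,(218.6,231.2),cd,(295.75,229.5));print('knob',k,e)
y=np.array([-.05,.9987,0]);A=k-85*y;A[2]=0;x=np.array([.9987,.05,0]);print('axis',A)
piv=A+[0,0,172];g=lambda a,r=150:piv-x*r*np.cos(np.radians(a))+np.array([0,0,r*np.sin(np.radians(a))])
print('grip pred',g(75),'tip',g(75,182),'line',g(25))
for n,c in(("scene",cs),("side",cd)):
    print(n,'grip',proj(c,g(75)),'tip',proj(c,g(75,182)),'low',proj(c,g(75,92)),'stripe',proj(c,g(25,62)),'line',proj(c,g(25)))
    d=np.load(f"pics/{'s' if n=='scene' else 'd'}11.npy");p=cv2.imread(f"pics/{'s' if n=='scene' else 'd'}11.png")
    C=cloud(c,d); m=(np.linalg.norm(C[...,:2]-g(75)[:2],axis=-1)<70)&(C[...,2]>250)&(C[...,2]<370)&(d>0)&(p.max(2)<70)
    P=C[m];print(n,len(P))
    for lo in range(250,370,15):
        q=P[(P[:,2]>=lo)&(P[:,2]<lo+15)]
        if len(q): print(lo,q.mean(0).round(1),q.min(0).round(),q.max(0).round())
q=cv2.imread("pics/s11.png");cv2.imwrite("pics/s11d.png",cv2.resize(q[130:250,140:260],None,fx=5,fy=5,interpolation=cv2.INTER_CUBIC))
E
```

```text
knob [601.66400775 -11.42052441  40.95633038] 4.303041112300324
axis [605.91400775 -96.31002441   0.        ]
grip pred [567.1416207  -98.25116725 316.88887394] tip [558.87017813 -98.66527772 347.79850038] line [ 470.14456971 -103.10733282  235.39273926]
scene grip [190.34813473 149.39295193] tip [190.66281898 138.6546304 ] low [189.81620398 167.54461718] stripe [200.79463149 173.91865459] line [217.26260365 146.70063083]
scene 370
250 [583.9 -89.5 261.2] [ 569. -103.  250.] [595. -84. 264.]
265 [587.7 -92.8 272.1] [ 565. -112.  266.] [596. -84. 280.]
280 [582.7 -91.9 287.9] [ 565. -104.  280.] [590. -84. 295.]
295 [578.6 -91.6 302.2] [ 564. -105.  295.] [586. -84. 310.]
310 [574.8 -92.4 317.2] [ 561. -105.  310.] [583. -85. 325.]
325 [571.5 -93.4 332.7] [ 558. -107.  325.] [580. -86. 340.]
340 [563.7 -96.6 346.1] [ 549. -113.  340.] [575. -86. 350.]
side grip [317.43250602 164.94026969] tip [316.30310519 155.25432305] low [319.35684451 181.44374599] stripe [310.68077416 207.10162612] line [292.52003366 210.18762988]
side 323
250 [ 571.7 -104.4  262.8] [ 565. -115.  259.] [583. -85. 265.]
265 [ 571.4 -106.4  272.4] [ 564. -115.  266.] [588. -93. 280.]
280 [ 567.  -105.5  288.3] [ 559. -113.  281.] [581. -90. 295.]
295 [ 562.6 -107.1  302.9] [ 554. -114.  295.] [579. -95. 310.]
310 [ 559.  -107.7  317.3] [ 552. -114.  310.] [571. -98. 324.]
325 [ 555.6 -107.6  332.5] [ 548. -114.  325.] [570. -96. 340.]
340 [ 555.7 -104.5  346.8] [ 546. -114.  342.] [566. -94. 352.]
```

View pics/s11d.png

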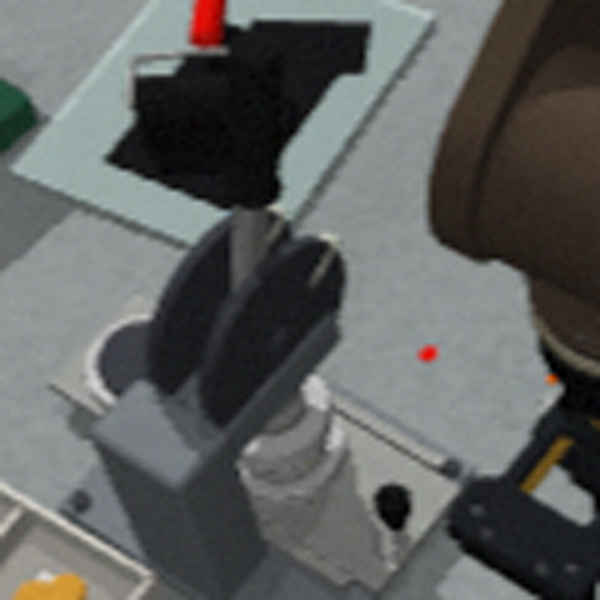

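Both methods put the grip at about (567.5,−99,317), with y edges at −84 and −114, and the knob-based prediction is (567,−98,317). The plan is to take it from above with the jaws along the press's y, at yaw −87°, so the wrist camera sees the cheeks. First I'll rise and turn, away from the handle.

```bash
python3 -m crank '[[0,-50,0,0,8.5,0],[0,-100,0,0,17,0],[0,-150,0,0,25.5,0],[0,-200,0,0,34,0],[0,-225,0,0,42.5,0]]' 0.6
python3 -m crank '[[0,0,0,0,8.5,0],[0,0,0,0,17,0],[0,0,0,0,25.5,0],[0,0,0,0,34,0],[0,0,0,0,42.5,0]]' 0.6
python3 - <<'E'
from h import *
print(env.state()['joints'])
print(go([567.5,-99,400],[-np.pi/2,0,0.05-np.pi/2]))
E
```

```text
t: 11.6
eef_pos: [595.9, 140.1, 408.9]
tcp_rot: [-1.565, 0.004, -0.697]
ft_force: [-0.5, -0.7, -0.5]
opening: 0.372
t: 12.1
eef_pos: [596.1, 138.9, 407.0]
tcp_rot: [-1.572, 0.006, -1.446]
ft_force: [0.8, 0.3, 0.2]
opening: 0.6
[0.11848218 0.35010218 1.28406995 0.0057114  1.50892302 1.56453766]
[ 2.3254e+02  5.7600e+00 -5.7850e+01  1.0000e-01  4.2600e+00 -3.2000e-01]
```

```bash
python3 -m crank '[[50,4,-13,0,4.3,0],[100,4,-26,0,4.3,0],[150,4,-40,0,4.3,0],[200,4,-52,0,4.3,0],[232,4,-58,0,4.3,0]]' 0.6
python3 -m crank '[[0,0,0,0,0,0]]' 0.6
python3 - <<'E'
from h import *
import pickle
c=vision.calibration("wrist");s=env.state();p,d=vision.read_camera("wrist");print(s['eef_pos'],s['tcp_rot'],s['opening'],s['ft_force'])
cv2.imwrite("pics/w12.png",p);pickle.dump((c,s),open("pics/w12.pkl","wb"));np.save("pics/w12.npy",d)
print(go([567.5,-99,298],[-np.pi/2,0,0.05-np.pi/2]))
print(proj(c,[567,-99,317]),proj(c,[559,-99,350]))
E
```

```text
t: 12.6
eef_pos: [566.2, -101.9, 400.1]
tcp_rot: [-1.575, 0.006, -1.523]
ft_force: [0.5, 0.1, 0.4]
opening: 0.6
t: 12.7
eef_pos: [565.3, -106.9, 398.3]
tcp_rot: [-1.578, 0.005, -1.528]
ft_force: [-0.5, 0.1, 0.6]
opening: 0.601
[ 565.29115983 -106.88919318  398.29591737] [-1.5784563   0.00533872 -1.52831977] 0.6013339248058934 [-0.54677204  0.12437604  0.59323932]
[ -5.52 100.12   3.21   0.46  -0.4   -0.35]
[252.13056689 199.98401308] [250.68400517 220.63467875]
```

View pics/w12.png

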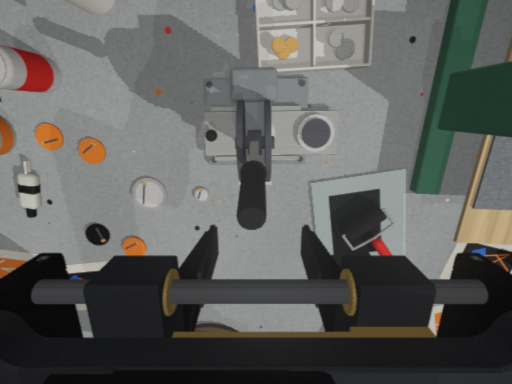

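The grip's end cap shows at (252,210) with the handle running up to the cheeks at (254,130), and the fingertips straddle it at (213,230) and (306,230). The cap is about 10 px off the prediction, so I'll check it with depth before descending.

```bash
python3 - <<'E'
from h import *
import pickle
c,s=pickle.load(open("pics/w12.pkl","rb"));d=np.load("pics/w12.npy");p=cv2.imread("pics/w12.png");C=cloud(c,d)
m=(p.max(2)<75)&(d>0); m[:, :230]=0;m[:,275:]=0;m[:140]=0;m[232:]=0
P=C[m]
for lo in range(230,370,10):
    q=P[(P[:,2]>=lo)&(P[:,2]<lo+10)]
    if len(q): print(lo,len(q),q.mean(0).round(1),q.min(0).round(),q.max(0).round())
cv2.imwrite("pics/w12c.png",cv2.resize(p[120:240,200:310],None,fx=5,fy=5,interpolation=cv2.INTER_CUBIC))
E
```

```text
230 73 [601.2 -79.9 231.1] [590. -83. 230.] [615. -75. 234.]
250 1 [594.4 -94.7 250.2] [594. -95. 250.] [594. -95. 250.]
260 74 [590.2 -98.  268.4] [ 578. -113.  264.] [598. -83. 270.]
270 129 [591.3 -98.5 274. ] [ 580. -111.  270.] [597. -84. 280.]
280 104 [588.1 -98.8 284.9] [ 579. -111.  280.] [592. -85. 290.]
290 109 [585.8 -98.5 294.9] [ 575. -110.  290.] [590. -86. 300.]
300 118 [583.3 -98.1 304.8] [ 575. -110.  300.] [587. -86. 310.]
310 137 [580.4 -98.5 315. ] [ 571. -110.  310.] [584. -86. 320.]
320 145 [577.7 -98.6 325.2] [ 568. -111.  320.] [582. -86. 330.]
330 164 [574.9 -99.  335.2] [ 564. -111.  330.] [579. -86. 340.]
340 480 [563.7 -99.3 347.2] [ 549. -111.  340.] [577. -86. 350.]
350 239 [566.8 -99.1 351.1] [ 559. -111.  350.] [574. -88. 353.]
```

View pics/w12c.png

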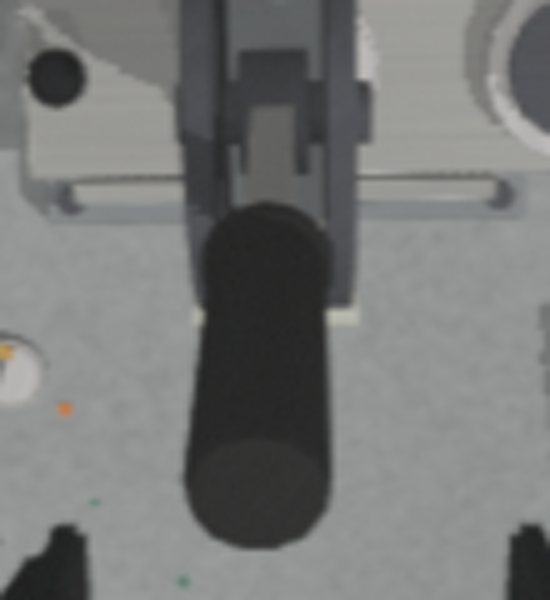

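The cap centre is at (251.6,218.6), within 2 px of the prediction, so the grip is at about (568,−99,317). Descending around it.

```bash
python3 -m crank '[[-7,0,3,0,0,0],[-7,0,3,0,0,0]]' 0.6
python3 - <<'E'
from h import *
print(pose()[0],go([568,-99,298],[-np.pi/2,0,0.05-np.pi/2]))
E
```

```text
t: 12.95
eef_pos: [568.3, -97.0, 397.2]
tcp_rot: [-1.58, 0.007, -1.527]
ft_force: [-0.1, -0.6, -0.3]
opening: 0.603
[568.25049963 -96.99479474 397.16493193] [ 2.66 99.15  0.62  0.55 -0.35 -0.39]
```

```bash
python3 -m crank '[[2,30,0,0.5,0,-0.4],[2,60,0,0.5,0,-0.4],[2,90,0,0.5,0,-0.4],[2,99,0,0.5,0,-0.4]]' 0.6
python3 -m crank '[[0,0,0,0,0,0]]' 0.6
python3 - <<'E'
from h import *
s=env.state();p,d=vision.read_camera("wrist");print(s['eef_pos'],s['tcp_rot'],s['opening'],s['ft_force'])
cv2.imwrite("pics/w13.png",p)
print(go([568,-99,298],[-np.pi/2,0,0.05-np.pi/2]))
q,d=vision.read_camera("side");cv2.imwrite("pics/d13c.png",cv2.resize(q[90:290,200:400],None,fx=3,fy=3,interpolation=cv2.INTER_CUBIC))
E
```

```text
t: 13.35
eef_pos: [566.5, -96.8, 295.4]
tcp_rot: [-1.576, 0.001, -1.525]
ft_force: [-0.6, 0.7, -0.5]
opening: 0.601
t: 13.45
eef_pos: [566.6, -95.9, 294.9]
tcp_rot: [-1.577, 0.002, -1.524]
ft_force: [0.6, 0.7, -0.2]
opening: 0.599
[566.58799605 -95.90009317 294.90506434] [-1.57730563  0.00164066 -1.52368648] 0.5993757750597095 [ 0.55924418  0.70222856 -0.15028724]
[ 3.14 -2.53  1.11  0.33 -0.17 -0.09]
```

View pics/w13.png

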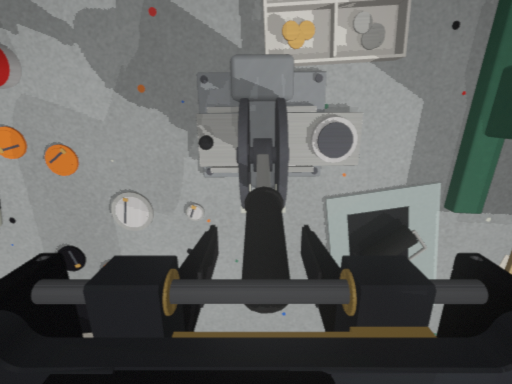

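View pics/d13c.png

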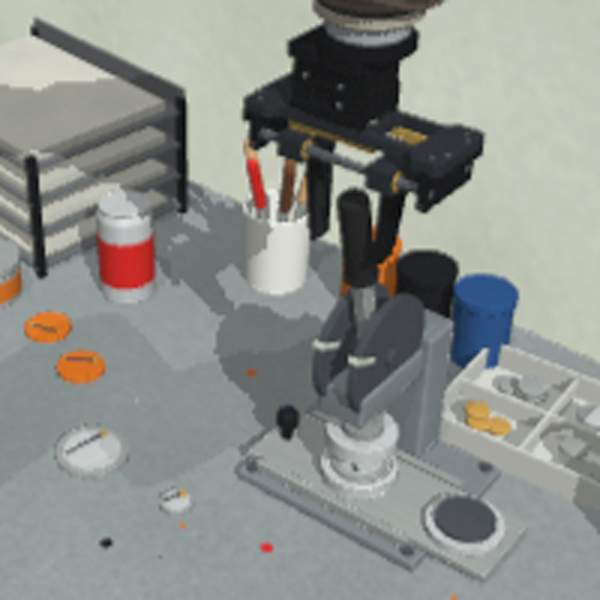

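The fingers straddle the grip, and the fingertips at (213,232) and (305,232) show it about 3 mm off centre. I'll centre it and close.

```bash
python3 -m crank '[[3,-2,1,0,0,0],[3,-2,1,0,0,0]]' 0.6
python3 -m crank '[[0,0,0,0,0,0],[0,0,0,0,0,0],[0,0,0,0,0,0],[0,0,0,0,0,0],[0,0,0,0,0,0]]' 0.1
python3 -m crank '[[0,0,0,0,0,0],[0,0,0,0,0,0]]' 0.1
python3 - <<'E'
from h import *
print(env.state()['ft_force'],pose()[0])
E
```

```text
t: 13.75
eef_pos: [568.8, -99.5, 299.8]
tcp_rot: [-1.573, 0.0, -1.524]
ft_force: [0.3, -0.2, 0.4]
opening: 0.598
t: 14.25
eef_pos: [568.7, -99.3, 299.7]
tcp_rot: [-1.573, 0.001, -1.524]
ft_force: [0.2, 1.3, 0.2]
opening: 0.279
t: 14.45
eef_pos: [568.8, -99.3, 299.7]
tcp_rot: [-1.573, 0.001, -1.524]
ft_force: [-0.0, 0.2, 0.7]
opening: 0.284
[-0.04292936  0.22419498  0.66293973] [568.75710931 -99.25622703 299.74266907]
```

The grip is held: the opening of 0.284 is 27 mm, as expected. Pulling along the arc now, in stages.

```bash
python3 -m crank '[[0,2,-6.5,0,0,0],[0,4,-12.5,0,0,0],[0,6.5,-18.5,0,0,0],[0,9,-24.6,0,0,0],[0,9,-24.6,0,0,0]]' 0.1
python3 - <<'E'
from h import *
s=env.state();print(s['ft_force'],s['moment'],s['eef_pos'])
q,d=vision.read_camera("side");cv2.imwrite("pics/d14c.png",cv2.resize(q[90:290,200:400],None,fx=3,fy=3,interpolation=cv2.INTER_CUBIC))
E
```

```text
t: 14.95
eef_pos: [544.9, -100.6, 292.3]
tcp_rot: [-1.568, -0.001, -1.524]
ft_force: [3.6, 0.1, 8.6]
opening: 0.283
[3.62476512 0.06506877 8.60556648] [ 0.40238349 -0.60734584  0.21353879] [ 544.93492306 -100.62293556  292.29196968]
```

View pics/d14c.png

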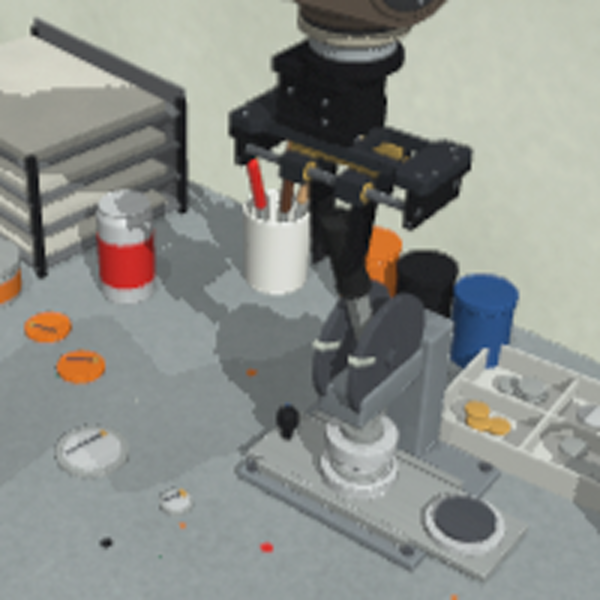

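```bash
python3 -m crank '[[0,4,-6.5,0,0,0],[0,8,-12.7,0,0,0],[0,15,-24,0,0,0],[0,23,-34.5,0,0,0],[0,32,-44,0,0,0]]' 0.1
python3 - <<'E'
from h import *
for a in(42,40,38,36,34,32,30,28,26,25):
    r=np.radians(a);dx=-151.5*(np.cos(r)-np.cos(np.radians(75)));dz=151.5*(np.sin(r)-np.sin(np.radians(75)))
    print(a,go([568.8+dx,-99.3+.05*dx,299.7+dz],[-np.pi/2,0,0.05-np.pi/2]))
E
```

```text
t: 15.5
eef_pos: [501.5, -103.1, 262.5]
tcp_rot: [-1.563, -0.003, -1.524]
ft_force: [-4.7, -0.5, 19.6]
opening: 0.279
42 [-0.46  7.77 -6.16 -0.42 -0.16  0.16]
40 [-0.46 11.73 -9.66 -0.42 -0.16  0.16]
38 [ -0.47  15.82 -13.02  -0.42  -0.16   0.16]
36 [ -0.47  20.02 -16.24  -0.42  -0.16   0.16]
34 [ -0.47  24.32 -19.31  -0.42  -0.16   0.16]
32 [ -0.48  28.74 -22.23  -0.42  -0.16   0.16]
30 [ -0.48  33.25 -24.99  -0.42  -0.16   0.16]
28 [ -0.49  37.86 -27.59  -0.42  -0.16   0.16]
26 [ -0.49  42.55 -30.03  -0.42  -0.16   0.16]
25 [ -0.5   44.93 -31.18  -0.42  -0.16   0.16]
```

```bash
python3 -m crank '[[0,7,-8,0,0,0],[0,11,-12,0,0,0],[0,18,-18,0,0,0],[0,18,-18,0,0,0]]' 0.1
python3 - <<'E'
from h import *
s=env.state();print(s['ft_force'],s['moment'],s['eef_pos'],s['tcp_rot'])
import pickle
c=vision.calibration("wrist");p,d=vision.read_camera("wrist");cv2.imwrite("pics/w15.png",p);pickle.dump((c,s),open("pics/w15.pkl","wb"))
q,d=vision.read_camera("side");cv2.imwrite("pics/d15c.png",cv2.resize(q[140:260,240:360],None,fx=5,fy=5,interpolation=cv2.INTER_CUBIC))
E
```

```text
t: 15.9
eef_pos: [483.4, -104.2, 245.3]
tcp_rot: [-1.562, -0.004, -1.523]
ft_force: [-2.9, 0.9, 13.3]
opening: 0.28
[-2.85808629  0.87917131 13.28963414] [0.23186983 0.48597089 0.18865303] [ 483.39535483 -104.23914908  245.31160176] [-1.56163801 -0.00385778 -1.52334643]
```

View pics/w15.png

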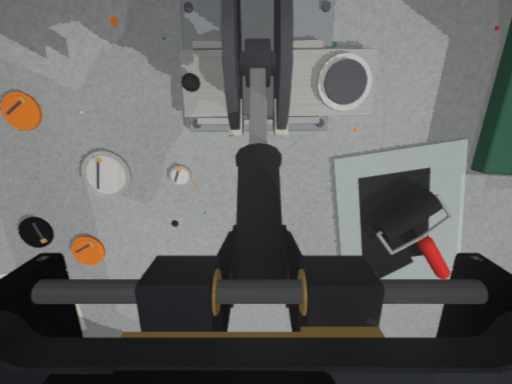

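View pics/d15c.png

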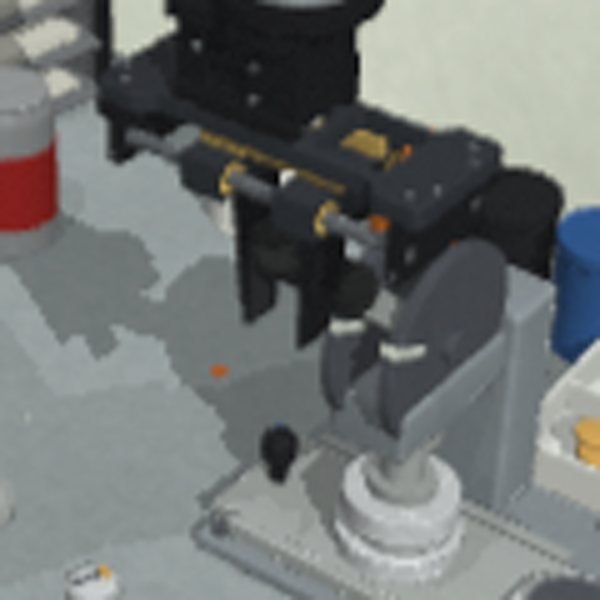

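The side crop shows the shank still above the stripes at (350,327) and (403,350). The pose gives about 36° against a target of 25°. Continuing.

```bash
python3 -m crank '[[0,5,-3,0,0,0],[0,11,-6,0,0,0],[0,16,-8.5,0,0,0],[0,22,-11.5,0,0,0],[0,22,-11.5,0,0,0]]' 0.1
python3 - <<'E'
from h import *
s=env.state();print(s['ft_force'],s['moment'],s['eef_pos'],s['tcp_rot'])
import pickle
c=vision.calibration("wrist");p,d=vision.read_camera("wrist");cv2.imwrite("pics/w16.png",p);pickle.dump((c,s),open("pics/w16.pkl","wb"));np.save("pics/w16.npy",d)
cv2.imwrite("pics/w16c.png",cv2.resize(p[0:250,170:350],None,fx=2.4,fy=2.4,interpolation=cv2.INTER_CUBIC))
q,d=vision.read_camera("side");cv2.imwrite("pics/d16c.png",cv2.resize(q[160:250,270:360],None,fx=6.5,fy=6.5,interpolation=cv2.INTER_CUBIC))
q,d=vision.read_camera("scene");cv2.imwrite("pics/s16c.png",cv2.resize(q[110:240,150:270],None,fx=5,fy=4.5,interpolation=cv2.INTER_CUBIC))
x,z=s['eef_pos'][0],s['eef_pos'][2]+19
for px in(606,608): print(np.degrees(np.arctan2(z-172,px-x)),np.hypot(z-172,px-x))
E
```

```text
t: 16.5
eef_pos: [471.3, -104.9, 224.4]
tcp_rot: [-1.562, -0.004, -1.523]
ft_force: [-11.3, -0.4, 17.6]
opening: 0.278
[-11.26937786  -0.43954491  17.58704237] [0.12221222 1.51595632 0.19881425] [ 471.29858269 -104.92055386  224.41049041] [-1.56215566 -0.00449387 -1.52291246]
27.929812177400564 152.45960109331247
27.581799462052004 154.2294901591661
```

View pics/d16c.png

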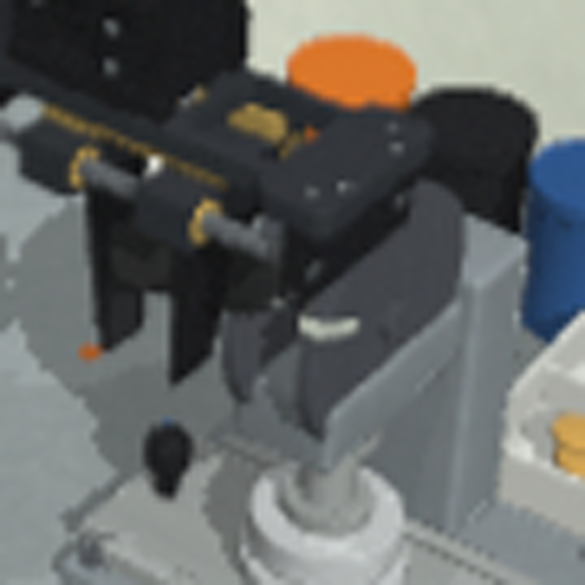

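View pics/w16c.png

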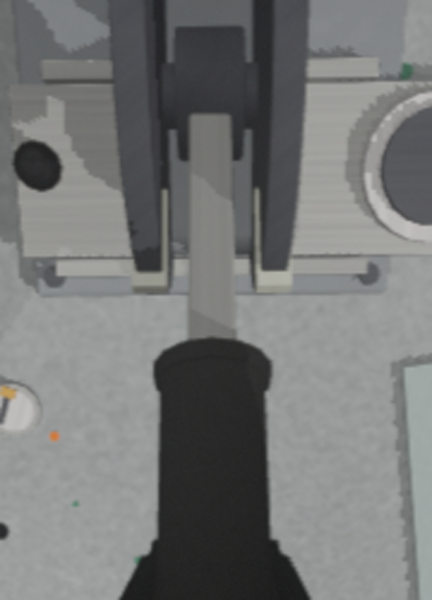

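View pics/s16c.png

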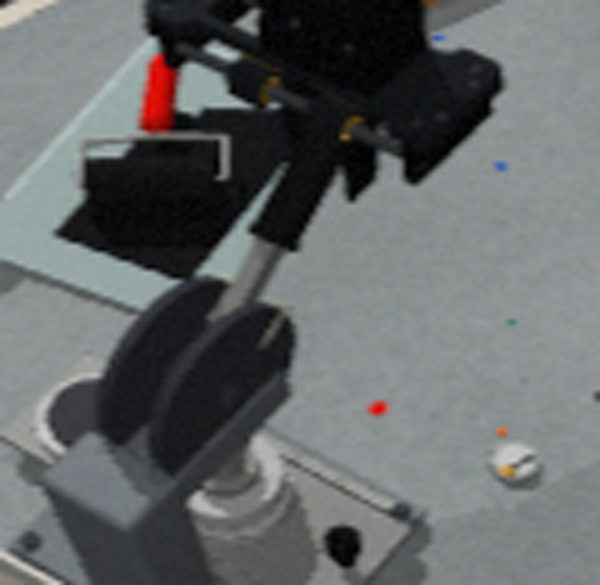

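The side, wrist and scene crops show the shank nearly in line with the stripes (scene crop: shank (250,280), stripe (273,328)). The pose gives 27.7°. I'll check the shank's slope from the wrist depth.

```bash
cat > ang.py <<'E'
from h import *
import sys
def shank(p,d,c,box):
    C=cloud(c,d); u0,u1,v0,v1=box; P=C[v0:v1,u0:u1].reshape(-1,3); 
    x=np.array([.9987,.05,0]); q=np.stack([P@x,P[:,2]],1)
    a=np.polyfit(q[:,0],q[:,1],1); r=q[:,1]-np.polyval(a,q[:,0]); k=abs(r)<2; a=np.polyfit(q[k,0],q[k,1],1)
    return np.degrees(np.arctan(-a[0])),r.std(),k.mean(),P.mean(0)
E
python3 - <<'E'
from ang import *
import pickle
c,s=pickle.load(open("pics/w16.pkl","rb"));d=np.load("pics/w16.npy");p=cv2.imread("pics/w16.png")
print('shank',shank(p,d,c,(253,264,55,135)))
print('grip top',shank(p,d,c,(255,262,160,225)))
# stripe points
C=cloud(c,d)
for u,v in((170+150/2.4,280/2.4),(170+275/2.4,280/2.4),(170+164/2.4,250/2.4),(170+164/2.4,200/2.4)):
    print(C[int(v),int(u)])
E
```

```text
shank (np.float64(35.64036066373963), np.float64(8.392834632125993), np.float64(0.9829545454545454), array([567.23981037, -99.28589642, 212.20900965]))
grip top (np.float64(35.283441394534904), np.float64(0.727782354736745), np.float64(0.9912087912087912), array([ 514.7724802 , -101.66231975,  255.73333551]))
[552.74009584 -81.98140991 201.1047878 ]
[ 554.41826498 -117.72176493  202.53730721]
[560.90108014 -85.66605073 197.43578711]
[575.02697654 -84.9109002  191.57857998]
```

The grip's slope reads 35.3°, and the slope isn't affected by camera offsets, so the handle is only at about 0.69 rad. The grip has slipped up along the pads while the tool stayed vertical. From here I'll turn the tool about the pivot together with the handle, so nothing has to slide.

```bash
cat >> h.py <<'E'
PIV=np.array([606.8,-96.5,172.]); PY=np.array([-.05,.9987,0]); PX=np.array([.9987,.05,0])
def arc(deg,outw=0):
    p,R=pose(); Q=Ro.from_rotvec(-np.radians(deg)*PY); 
    rad=p-PIV; n=PIV+Q.apply(rad)-p
    return np.r_[R.inv().apply(n),(R.inv()*Q*R).as_rotvec(degrees=True)].round(2)
E
python3 - <<'E'
from h import *
for a in(2,4,6,8,10): print(a,arc(a))
print(env.state()['joints'])
E
```

```text
2 [-0.02  4.74 -1.8   2.    0.01  0.  ]
4 [-0.04  9.55 -3.44  4.    0.02  0.01]
6 [-5.000e-02  1.441e+01 -4.910e+00  6.000e+00  3.000e-02  1.000e-02]
8 [-0.07 19.31 -6.2   8.    0.04  0.02]
10 [-9.000e-02  2.426e+01 -7.330e+00  1.000e+01  5.000e-02  2.000e-02]
[-3.55346280e-01  2.73949466e-01  1.88841887e+00 -7.34690576e-04
  9.69193419e-01  1.16794760e+00]
```

```bash
python3 -m crank '[[0,4.5,-3.5,2,0,0],[0,9,-5.5,4,0,0],[0,14,-7,6,0,0],[0,14,-7,6,0,0]]' 0.1
python3 - <<'E'
from ang import *
import pickle
s=env.state();print(s['ft_force'],s['moment'],s['eef_pos'],s['tcp_rot'])
c=vision.calibration("wrist");p,d=vision.read_camera("wrist");cv2.imwrite("pics/w17.png",p);pickle.dump((c,s),open("pics/w17.pkl","wb"));np.save("pics/w17.npy",d)
cv2.imwrite("pics/w17c.png",cv2.resize(p[0:250,170:350],None,fx=2.4,fy=2.4,interpolation=cv2.INTER_CUBIC))
print('grip top',shank(p,d,c,(255,262,160,225)))
q,d=vision.read_camera("side");cv2.imwrite("pics/d17c.png",cv2.resize(q[160:250,250:340],None,fx=6.5,fy=6.5,interpolation=cv2.INTER_CUBIC))
E
```

```text
t: 17.05
eef_pos: [467.3, -105.3, 211.5]
tcp_rot: [-1.449, -0.006, -1.523]
ft_force: [20.2, 9.6, -1.3]
opening: 0.282
[20.18763134  9.6204909  -1.31295456] [ 1.36130515 -2.4345854   0.58395997] [ 467.30146381 -105.33030396  211.52159166] [-1.44860539 -0.00573392 -1.52343966]
grip top (np.float64(29.77338353956049), np.float64(7.440203632605949), np.float64(0.9098901098901099), array([ 507.10614927, -102.2374903 ,  247.09528582]))
```

View pics/d17c.png

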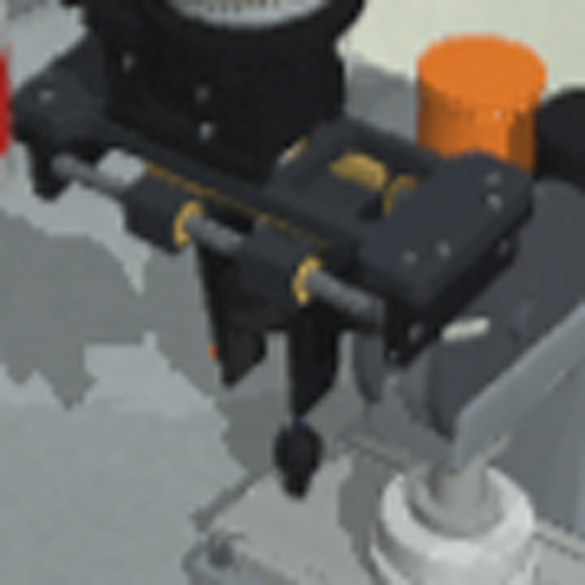

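View pics/w17c.png

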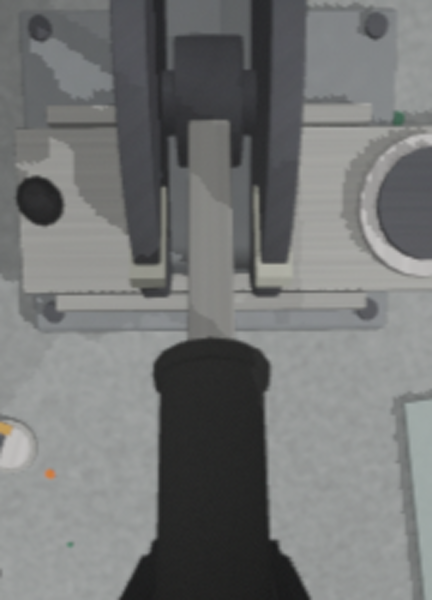

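```bash
cat >> ang.py <<'E'
def shank2(p,d,c,box):
    C=cloud(c,d); u0,u1,v0,v1=box; P=C[v0:v1,u0:u1].reshape(-1,3); x=np.array([.9987,.05,0]); q=np.stack([P@x,P[:,2]],1).astype(np.float32)
    out=cv2.fitLine(q,cv2.DIST_HUBER,0,.01,.01).ravel()
    for _ in range(5):
        r=(q-out[2:])@np.array([-out[1],out[0]]); k=abs(r-np.median(r))<1.5; out=cv2.fitLine(q[k],cv2.DIST_L2,0,.01,.01).ravel()
    return np.degrees(np.arctan(-out[1]/out[0])).round(2),k.mean().round(2),r[k].std().round(2),out[2:].round(1)
E
python3 - <<'E'
from ang import *
import pickle
for n in("w16","w17"):
    c,s=pickle.load(open(f"pics/{n}.pkl","rb"));d=np.load(f"pics/{n}.npy")
    for b in((254,263,55,100),(254,263,70,130),(254,263,155,190),(254,263,165,215),(256,260,150,220)): print(n,b,shank2(None,d,c,b))
E
```

```text
w16 (254, 263, 55, 100) (np.float32(35.57), np.float64(0.99), np.float32(0.51), array([572.5, 203.9], dtype=float32))
w16 (254, 263, 70, 130) (np.float32(35.85), np.float64(0.99), np.float32(0.51), array([558.2, 214.2], dtype=float32))
w16 (254, 263, 155, 190) (np.float32(35.48), np.float64(0.98), np.float32(0.58), array([518.4, 249. ], dtype=float32))
w16 (254, 263, 165, 215) (np.float32(35.33), np.float64(0.99), np.float32(0.59), array([510.1, 254.8], dtype=float32))
w16 (256, 260, 150, 220) (np.float32(35.36), np.float64(0.98), np.float32(0.55), array([512.5, 253.3], dtype=float32))
w17 (254, 263, 55, 100) (np.float32(30.0), np.float64(0.99), np.float32(0.52), array([571.1, 200.3], dtype=float32))
w17 (254, 263, 70, 130) (np.float32(30.2), np.float64(0.99), np.float32(0.52), array([555.4, 209.4], dtype=float32))
w17 (254, 263, 155, 190) (np.float32(30.7), np.float64(0.98), np.float32(0.59), array([511.4, 240.7], dtype=float32))
w17 (254, 263, 165, 215) (np.float32(30.65), np.float64(0.98), np.float32(0.59), array([502.4, 246. ], dtype=float32))
w17 (256, 260, 150, 220) (np.float32(30.28), np.float64(0.98), np.float32(0.55), array([505.1, 244.6], dtype=float32))
```

The fits on shank and grip agree: 30.3°, so the handle is at about 0.78 rad with no more slipping. It needs 5.3° more, and I'll take back 2 mm of outward tension.

```bash
python3 - <<'E'
from h import *
for a in(2,4,6): print(a,arc(a))
E
```

```text
2 [-0.02  4.7  -1.88  2.    0.01  0.  ]
4 [-0.05  9.47 -3.6   4.    0.02  0.01]
6 [-8.00e-02  1.43e+01 -5.16e+00  6.00e+00  4.00e-02  1.00e-02]
```

```bash
python3 -m crank '[[0,5,-0.5,2,0,0],[0,10,-1.8,4,0,0],[0,13.5,-2.8,5.5,0,0],[0,13.5,-2.8,5.5,0,0]]' 0.1
cat > look.py <<'E'
from ang import *
import pickle,sys
n=sys.argv[1]
s=env.state();print(s['t'],s['ft_force'].round(1),s['eef_pos'].round(1),s['tcp_rot'].round(3),s['opening'])
c=vision.calibration("wrist");p,d=vision.read_camera("wrist");cv2.imwrite(f"pics/w{n}.png",p);np.save(f"pics/w{n}.npy",d)
for b in((254,263,55,100),(254,263,70,130),(254,263,160,190),(254,263,165,215)): print(b,shank2(p,d,c,b))
E
python3 look.py 18
```

```text
t: 17.55
eef_pos: [464.9, -105.4, 198.6]
tcp_rot: [-1.354, -0.006, -1.523]
ft_force: [-12.6, 0.3, 18.3]
opening: 0.279
17.55 [-12.6   0.3  18.3] [ 464.9 -105.4  198.6] [-1.354 -0.006 -1.523] 0.2787621739104462
(254, 263, 55, 100) (np.float32(24.85), np.float64(1.0), np.float32(0.5), array([569.6, 197.1], dtype=float32))
(254, 263, 70, 130) (np.float32(24.86), np.float64(0.99), np.float32(0.52), array([553.1, 204.7], dtype=float32))
(254, 263, 160, 190) (np.float32(24.97), np.float64(0.99), np.float32(0.57), array([504.8, 232.9], dtype=float32))
(254, 263, 165, 215) (np.float32(24.52), np.float64(0.99), np.float32(0.6), array([496.7, 236.6], dtype=float32))
```

The shank is at 24.85°, so the handle is at about 0.875 rad. I'll ease the radial push by about 1 mm, then check that it holds still.

```bash
python3 -m crank '[[0,0,-1,0,0,0],[0,0,-1,0,0,0],[0,0,-1,0,0,0]]' 0.1
python3 look.py 19
python3 -m crank '[[0,0,0,0,0,0],[0,0,0,0,0,0],[0,0,0,0,0,0],[0,0,0,0,0,0],[0,0,0,0,0,0]]' 0.1
python3 look.py 20
```

```text
t: 17.9
eef_pos: [465.3, -105.5, 199.9]
tcp_rot: [-1.351, -0.007, -1.522]
ft_force: [4.8, 4.2, 8.7]
opening: 0.282
17.9 [4.8 4.2 8.7] [ 465.3 -105.5  199.9] [-1.351 -0.007 -1.522] 0.2816171904462486
(254, 263, 55, 100) (np.float32(25.67), np.float64(1.0), np.float32(0.47), array([570.6, 197. ], dtype=float32))
(254, 263, 70, 130) (np.float32(25.38), np.float64(0.99), np.float32(0.49), array([553.9, 204.9], dtype=float32))
(254, 263, 160, 190) (np.float32(25.44), np.float64(0.97), np.float32(0.56), array([505.1, 233.5], dtype=float32))
(254, 263, 165, 215) (np.float32(25.94), np.float64(0.98), np.float32(0.57), array([497. , 237.5], dtype=float32))
t: 18.45
eef_pos: [466.0, -105.5, 201.0]
tcp_rot: [-1.348, -0.008, -1.522]
ft_force: [0.1, 4.5, 9.9]
opening: 0.277
18.45 [0.1 4.5 9.9] [ 466.  -105.5  201. ] [-1.348 -0.008 -1.522] 0.2773890324060535
(254, 263, 55, 100) (np.float32(25.63), np.float64(0.99), np.float32(0.48), array([572. , 196.6], dtype=float32))
(254, 263, 70, 130) (np.float32(25.89), np.float64(0.99), np.float32(0.48), array([554.9, 204.9], dtype=float32))
(254, 263, 160, 190) (np.float32(26.21), np.float64(0.97), np.float32(0.55), array([505.6, 234.3], dtype=float32))
(254, 263, 165, 215) (np.float32(26.22), np.float64(0.97), np.float32(0.59), array([497.5, 238.3], dtype=float32))
```

```bash
python3 -m crank '[[0,2,-0.7,0.8,0,0],[0,4,-1.2,1.5,0,0],[0,4,-1.2,1.5,0,0],[0,4,-1.2,1.5,0,0]]' 0.1
python3 look.py 21
python3 - <<'E'
from h import *
for i in range(12):
    q,d=vision.read_camera("scene")
cv2.imwrite("pics/s22.png",q);cv2.imwrite("pics/s22c.png",cv2.resize(q[110:240,150:270],None,fx=5,fy=4.5,interpolation=cv2.INTER_CUBIC))
q,d=vision.read_camera("side");cv2.imwrite("pics/d22.png",q);cv2.imwrite("pics/d22c.png",cv2.resize(q[150:270,230:370],None,fx=5,fy=5,interpolation=cv2.INTER_CUBIC))
E
python3 look.py 22
```

```text
t: 18.9
eef_pos: [465.7, -105.5, 197.7]
tcp_rot: [-1.321, -0.009, -1.522]
ft_force: [-4.9, 2.6, 13.2]
opening: 0.277
18.9 [-4.9  2.6 13.2] [ 465.7 -105.5  197.7] [-1.321 -0.009 -1.522] 0.27661153374818304
(254, 263, 55, 100) (np.float32(24.4), np.float64(0.99), np.float32(0.47), array([572.1, 195.6], dtype=float32))
(254, 263, 70, 130) (np.float32(24.44), np.float64(0.99), np.float32(0.48), array([554.7, 203.5], dtype=float32))
(254, 263, 160, 190) (np.float32(25.17), np.float64(0.98), np.float32(0.62), array([504.5, 232.1], dtype=float32))
(254, 263, 165, 215) (np.float32(24.55), np.float64(0.98), np.float32(0.62), array([496.3, 235.8], dtype=float32))
19.6 [-4.4  2.2 12.5] [ 465.7 -105.5  197.8] [-1.321 -0.009 -1.522] 0.27515271873155744
(254, 263, 55, 100) (np.float32(24.7), np.float64(0.99), np.float32(0.49), array([572. , 195.8], dtype=float32))
(254, 263, 70, 130) (np.float32(24.38), np.float64(0.99), np.float32(0.49), array([554.8, 203.6], dtype=float32))
(254, 263, 160, 190) (np.float32(23.95), np.float64(0.99), np.float32(0.57), array([504.5, 232.1], dtype=float32))
(254, 263, 165, 215) (np.float32(24.4), np.float64(0.98), np.float32(0.55), array([496.4, 235.8], dtype=float32))
```

View pics/s22c.png

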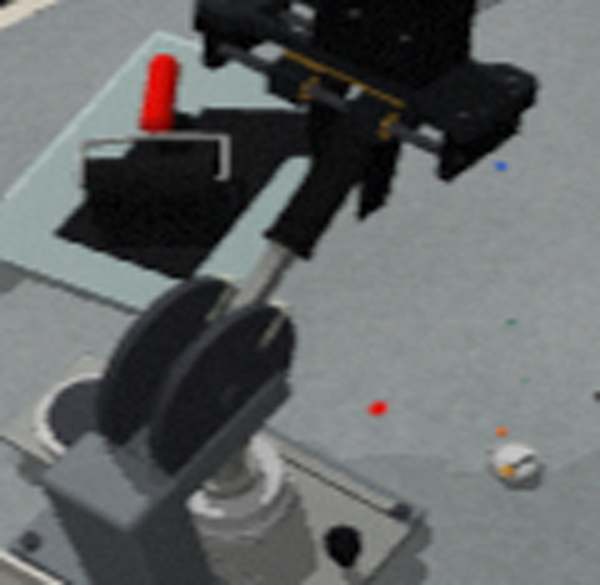

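View pics/d22c.png

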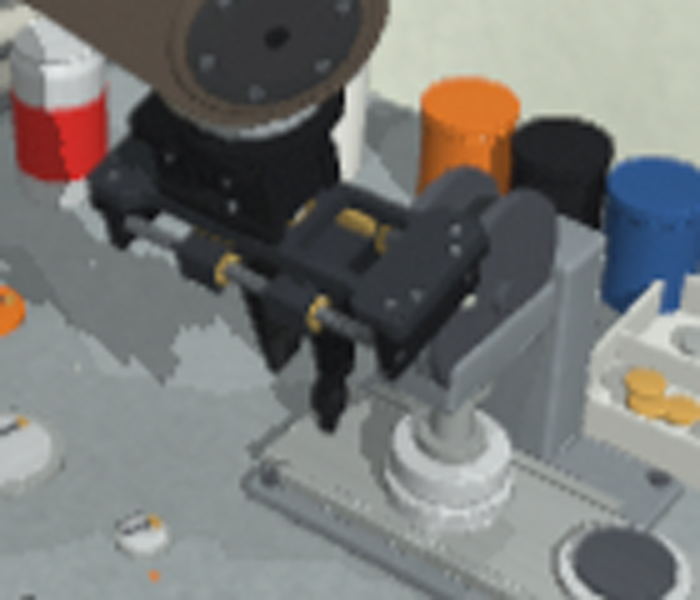

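It held still for 0.7 s: 24.4° ±0.5°, or about 0.88 rad, at about 13 N. In the scene crop the shank (265,300)–(298,250) runs parallel to the stripe (263,345)–(285,312), and the knob hasn't moved. Handing in.

```bash
python3 - <<'E'
from cell import job,env
print(job.job_done()); s=env.state(); print(s['t'],s['ft_force'],s['eef_pos'],s['opening'])
E
```

```text
the job is handed in; nothing more can be done
None
the job is handed in; nothing more can be done
```

I closed the badge and handed the job in at about 19.6 s of the 72 s, still holding the handle on the white line. The hand-in gives no verdict.

**What I did:** I laid the 54 mm back in the lower die and let go. I pushed the slide by its knob until it hit its stop, then pulled the handle down to the line.

**Last checks:**
- **Back:** it lay flat in the recess, about 2 mm off centre before the push. After that it was under the top die, so I could not see it again.
- **Slide:** at the stop the force jumped from 4 N to 24 N. The knob was in the same place in the picture at the end.
- **Handle:** the depth fits put the shank at about 24.4° (0.88 rad; the line is 25°, 0.87 rad). It stayed steady for 0.7 s at about 13 N, with the fingers still closed on it.
- **Other things on the table:** none was touched as far as I could see, but I didn't measure their positions again.

**What went wrong or disagreed:**
- **First grip:** it caught only the top edge of the back, so I took it again lower.
- **Handle slip:** the handle slipped along the fingers during the first part of the pull. The arm's pose read 27.7° while the depth fit read 35.4°. I trusted the depth fit and finished by turning the tool with the handle.
- **Top die force:** I couldn't measure its force on the back directly. From the handle angle it should be about 10 N, against the 3 N required.

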